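Hold the rocking tube cradle at its index for the barcode scan

ROBOT

A 6-joint arm with a two-finger parallel gripper is mounted at the origin on the work surface. World frame = base frame: x ahead of the robot, y to its left, z up, the work surface at z = 0. Lengths are in m, angles in rad, forces in N, time in s.
With the tool pointing down it reaches from about 0.35 to 0.925 m from the base axis. Payload 6.4 kg.
Tool frame: the origin (TCP) lies between the finger pads; the fingertips stand 19 mm ahead of it and the grasp point (between the pads) is the TCP; z points along the fingers, y is the line along which they close (so a half turn about z gives the same grasp; the last joint's range is limited). The gripper opens to 85 mm and grips with 20 to 120 N. Pads are 22 mm wide; open, the fingers measure 114 mm over their backs; the gripper's body (76 mm by 85 mm) begins 54 mm behind the grasp point. The pads swing forward as they close: fully open they stand 13 mm farther back than shut.
Start: joints at [1.011, 0.245, 1.558, -0, 1.339, -0.174], TCP at [0.245, 0.602, 0.25] pointing down, gripper open.
Joint ranges: [-3.13, 3.13], [-1.02, 2.26], [0.13, 2.54], [-0.95, 4.09], [0.21, 2.88], [-2.74, 2.74]. Speed limits (rad/s): [2.57, 2.57, 3.14, 3.14, 3.14, 3.14].

INTERFACE

Orientations are given as a unit quaternion [x, y, z, w].
In Python, from rig import status, cams, job gives the robot as it stands.
- The arm moves only by the shell command python3 -m pendant 'ROWS' [FORCE]. ROWS is JSON, a list of rows, each an object of numbers: "gripper": the opening, from -1 (shut) to 1 (fully open); "dx", "dy", "dz": the shift along the tool's x, y, z in units of 30 mm (1.0 is 30 mm); "wx", "wy", "wz": the turn, a rotation vector about the tool's x, y, z in degrees. In form: [{"gripper": .., "dx": .., "dy": .., "dz": .., "wx": .., "wy": .., "wz": ..}, ...]. A call has 1 to 10 rows; each row is the pose to reach, as a shift and turn from the pose commanded when the call began, along the tool's axes at that moment; what a row does not reach only later rows make up. A row lasts 1/8 s, in which the tool goes at most 62.5 mm and 10.7 degrees, less where a joint would pass 70% of its speed; a pose out of reach is approached as far as the arm can. A call with a gripper value outside its range is refused whole. The fingers move at their own pace and stop on an object; FORCE is the grip in N (left out, the last holds). Time passes only in rows, so rows that repeat a pose let the fingers close. It gives the time, the measured TCP pose, the force, the opening and the grip force at its end, in the units of the state.
- status.sense(): the state, without advancing time (a new reading comes with each control period).
- cams.get_image(name): name is "scene" or "top"; returns the picture (480x640x3 uint8, red, green, blue); there is no depth.
- cams.get_calibration(name): a dict with "K" (3x3 intrinsics, pixels), "k1" (the pictures are not rectified: a ray, as slopes to the right and down, at radius r is drawn at 1 + k1 r^2 times it, then the intrinsics apply), "rvec" (rotation vector, rad) and "tvec" (3), from world to camera coordinates, as OpenCV has them. Camera axes: x right, y down, z forward; pixel columns grow to the right and rows downward; lengths in m; the calibration is good to about 2 mm. A picture is of the moment at which its call begins. get_calibration takes no time and is no camera call.
- job.sign_off(): hands the job in; it is judged then, once.
The state is a dict: "t": time; "joints": joint angles; "qvel": joint speeds; "joint_efforts": joint torques, N m; "position": TCP position; "tool_rot": TCP orientation; "ft_force": force on the tool from outside, world axes, zero at the start; "torque": the same for the moment, N m; "width": finger opening in m; "grasp_force": force on a finger pad.
Only numpy, scipy, OpenCV 4.12 (cv2) and the standard library are available. Lean on these libraries where they do the work, as an engineer would, in place of code of your own. Each camera call takes 0.05 s, during which the arm holds its last target. There are 200 camera calls.

TASK

The tube rack sits in a top-heavy rocking cradle that rests tipped on its stop. Using only its springy crank handle, tilt the cradle until its pointer stands at the index tab on the scale and keep it there for six seconds so that the scanner can read the tubes; then lay the cradle gently back on the stop it came from and let go. Do not bang the cradle on either stop, and do not touch the rack or shift the index tab, the cup or the jar.

Things in the scene. Friction and masses are not known exactly. Their poses are not given: they have to be found in the camera images.
- stand: fixed stand: grey base plate 210 x 150 x 12 mm (local x by y) with two aluminium uprights. Origin at the centre of the plate's underside; local x is the axle's direction, from the handle end (facing the robot) to the scale end; z up. Its place and yaw vary. Cradle, handle and index all turn about the axle
- axle (a point): point on the level axle (which lies along the stand's local x), 125 mm straight above the stand's origin
- cradle (a joint): tilt of cradle and rack in rad about the axle (stand's local +x, right hand rule: positive lowers the -y end). 0 level, stops at -0.35 and +0.35, starts at rest at -0.35. Inertia about the axle nominally 0.019 kg m2 (1.67 kg). Top-heavy: gravity turns it away from level with 0.088 sin(tilt) N m nominally, plus about -0.012 N m as the +y end is fuller. Damping only 0.004 N m s/rad
- handle (a joint): handle's angle relative to the cradle in rad, same axis and sign; range -1.4 to 1.4. A torsion spring, 0.055 N m/rad and 0.006 N m s/rad, joins it to the cradle: handle at h turns the cradle with +0.055 h N m. Free, it sags to within 0.3 of zero (18 g). The spring is too weak to balance the cradle with the handle held still: the handle must keep correcting
- index (a joint): place of the dark index tab on the scale, in rad with the zero and sign of cradle: the pointer stands at the index when cradle equals this. Between -0.10 and 0.10, stiff; leave it alone
- pointer_tip (a point): tip of the thin dark pointer that rises from the axle in front of the white scale (scale end of the stand), turns with the cradle; 150 mm from the axle
- index_mark (a point): where the pointer tip has to be to stand at the index: just under the index tab, 150 mm from the axle
- rack_top (a point): centre of the tube caps' top, 104 mm above the axle when level, rigid with the cradle. The rack (green, capped tubes) stands on an aluminium platform 95 x 270 mm (stand's x by y) with two steel end weights; its near side is 48 mm from the axle point towards the robot. Not to be touched. Mass, inertia and gravity moment vary together by -20 to +25 %, the fuller end's -0.012 N m from -0.005 to -0.02
- cup: small open white cup, 64 mm wide, 60 mm high, loose beside the stand, origin under its base; leave alone
- jar: small capped white jar, 52 mm wide, 65 mm high, loose beside the stand, origin under its base; leave alone
- grip (a point): middle of the crank handle's black grip: a level cylinder, 30 mm diameter, 55 mm long, parallel to the axle, 140 mm from it, 172 mm from axle along local -x; its 8 mm rod stands at its far end, 34 mm farther along +x. With lean a = cradle + handle it is at local y = -0.140 sin(a), 0.140 cos(a) above the axle. Pinch it from above, fingers closing along local y; it may turn between the pads

How it is judged:
By the outcome, as a careful person would: the job done as asked, in the order asked, and still so for the second after the job is handed in, with the robot touching nothing.
It also fails if it takes over 61 s, if anything falls off the work surface, if the arm or the gripper's body presses on something with over 40 N, if the wrist force passes 120 N, or if a joint passes its speed limit or range.

## Working session

There is one attempt and no reset: what is moved stays moved. The work goes in short steps, Python scripts to look and compute and a shell command to move; the robot and the scene stay as the last step left them, time stands still between calls to the robot, and variables do not carry over. Pictures are saved under pics/ and viewed, at most 10 in all, crops included, and the job is handed in when it is done.

```bash
ls; mkdir -p pics; python3 - <<'E'
from rig import status,cams
import cv2
s=status.sense(); print({k:(v if not hasattr(v,'tolist') else v.tolist()) for k,v in s.items()})
for n in("scene","top"):
    cv2.imwrite(f"pics/{n}0.png",cams.get_image(n)[:,:,::-1]); print(n,cams.get_calibration(n))
E
```

```text
pics
{'t': 0.0, 'joints': [1.0108994946761873, 0.2458093856073193, 1.5590810004910323, -1.7869975015320525e-06, 1.3386770284705864, -0.1740978064199002], 'qvel': [-0.00028663013073537626, 0.00042699379621330847, -0.00046348849062296523, 0.0035228391220822504, -0.0010267359501133666, 0.0010243344573246781], 'joint_efforts': [-0.0010062181172543205, -42.94989824295044, -32.61305809020996, -0.00014377676052390598, 0.005305314698489383, 4.725623199419715e-06], 'position': [0.24429482680630576, 0.6017581414975931, 0.2491472709519175], 'tool_rot': [0.19170513498041855, 0.9814520703027069, -0.0009219415718985262, -0.00035347476304378955], 'ft_force': [-0.17175826841655026, 0.2867110009574352, 0.36340202014229733], 'torque': [0.022889644128582156, 0.006667761978474331, 0.0005765638472718002], 'grasp_force': 0.0, 'width': 0.08519276944295985}
scene {'K': array([[603.25832493,   0.        , 313.40497558],
       [  0.        , 603.25832493, 252.15397718],
       [  0.        ,   0.        ,   1.        ]]), 'k1': -0.08950173064529084, 'rvec': array([ 1.64959636,  1.61573934, -0.83099926]), 'tvec': array([ 0.0603119 , -0.19317312,  1.69676706])}
top {'K': array([[532.43230842,   0.        , 324.4084683 ],
       [  0.        , 532.43230842, 241.6125049 ],
       [  0.        ,   0.        ,   1.        ]]), 'k1': -0.146764231964913, 'rvec': array([ 2.18054275, -2.17962012,  0.16982307]), 'tvec': array([-0.09996598,  0.58094131,  0.89111812])}
```

View pics/scene0.png

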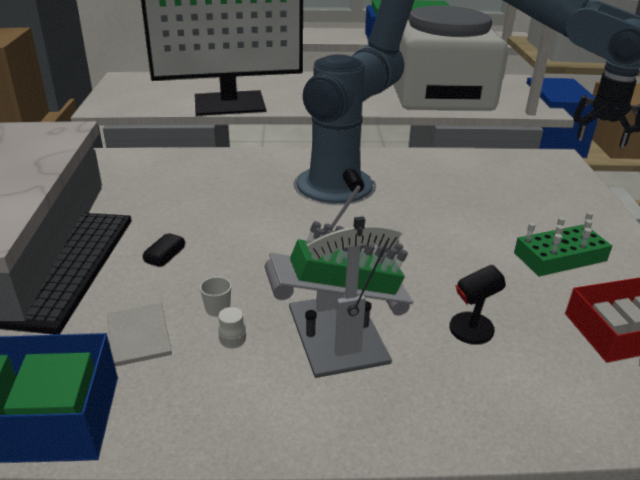

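View pics/top0.png

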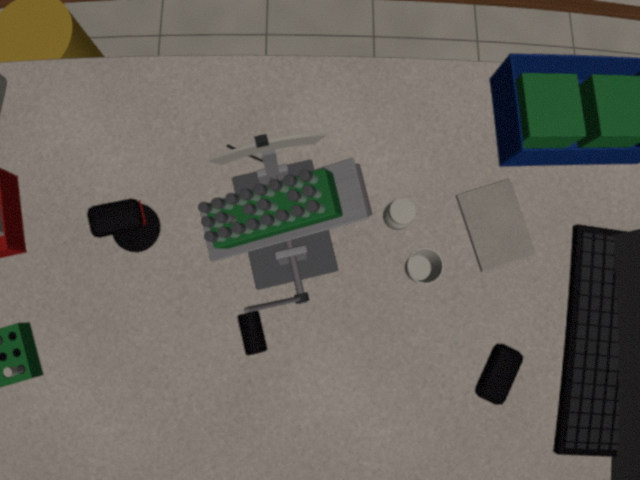

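The scene view shows the cradle at about (350,270), pointer tip near (383,240), index tab near (359,225) and grip at (352,179). In the top view the grip is at (252,333) and the stand plate at about (290,225). I'll crop both views to get finer pixel positions.

```bash
python3 - <<'E'
import cv2,numpy as np
a=cv2.imread('pics/scene0.png')[160:380,260:420]; b=cv2.imread('pics/top0.png')[125:365,190:380]
a=cv2.resize(a,None,fx=2.5,fy=2.5,interpolation=cv2.INTER_CUBIC); b=cv2.resize(b,None,fx=2,fy=2,interpolation=cv2.INTER_CUBIC)
c=np.zeros((560,790,3),np.uint8); c[:a.shape[0],:400]=a; c[:b.shape[0],405:405+380]=b
cv2.imwrite('pics/crop0.png',c)
E
```

```text
(no output)
```

View pics/crop0.png

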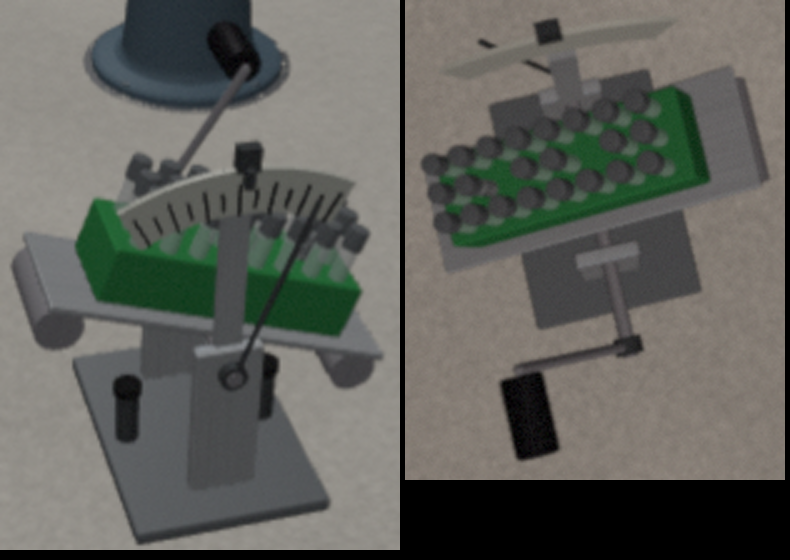

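The crop shows the plate corners, grip, pointer and index tab clearly. In full-image pixels, the scene view has the axle end at (353,311), pointer tip at about (385,240) and tab at (359,224–234). The top view has the pointer tip at (228,145) and tab at (261,141). Next I'll fit the stand pose from these.

```bash
cat > geo.py <<'E'
import numpy as np,cv2
from rig import cams
CAL={n:cams.get_calibration(n) for n in("scene","top")}
def proj(n,P):
    c=CAL[n]; R=cv2.Rodrigues(c["rvec"])[0]
    q=np.atleast_2d(P)@R.T+c["tvec"]; s=q[:,:2]/q[:,2:]
    s=s*(1+c["k1"]*(s**2).sum(1,keepdims=True)); K=c["K"]
    return s*[K[0,0],K[1,1]]+[K[0,2],K[1,2]]
def loc(p,L):  # stand-local -> world, p=(x,y,yaw)
    c,s=np.cos(p[2]),np.sin(p[2]); L=np.atleast_2d(L)
    return np.c_[p[0]+c*L[:,0]-s*L[:,1],p[1]+s*L[:,0]+c*L[:,1],L[:,2]]
def rad(x,r,a): return [x,-r*np.sin(a),.125+r*np.cos(a)]
E
cat > fit.py <<'E'
from geo import *
from scipy.optimize import least_squares
S=lambda x,y:(260+x/2.5,160+y/2.5)
T=lambda x,y:(190+(x-405)/2,125+y/2)
obs=[('top',T(490,103),'c',(.105,.075)),('top',T(650,70),'c',(.105,-.075)),('top',T(700,292),'c',(-.105,-.075)),('top',T(540,328),'c',(-.105,.075)),
('scene',S(74,358),'c',(-.105,-.075)),('scene',S(138,533),'c',(.105,-.075)),('scene',S(328,494),'c',(.105,.075)),
('top',T(529,416),'g',0),('scene',S(234,49),'g',0),('scene',S(250,65),'r',0),
('top',T(481,41),'p',0),('scene',S(312,200),'p',0),('scene',S(233,377),'a',0),
('top',T(548,31),'i',0),('scene',S(248,160),'i',0)]
def model(v,o):
    k=o[2]
    L={'c':lambda:[*o[3],.012],'g':lambda:rad(-.172,.14,v[3]),'r':lambda:rad(-.138,.14,v[3]),'p':lambda:rad(v[4],.15,-.35),
     'a':lambda:rad(v[4],0,0),'i':lambda:rad(v[4]+.0,v[6],v[5])}[k]()
    return proj(o[0],loc(v[:3],L))[0]
best=None
for yaw in np.arange(-3,3.2,.5):
    r=least_squares(lambda v:np.concatenate([model(v,o)-o[1] for o in obs]),[.6,0,yaw,-.5,.1,0,.165],loss='soft_l1')
    if best is None or r.cost<best.cost: best=r
v=best.x; print('x,y,yaw,lean,xp,idx,rtab',v.round(4),best.cost)
for o in obs: print(o[0],o[2],(model(v,o)-o[1]).round(1))
print('grip',loc(v[:3],rad(-.172,.14,v[3])).round(4))
# independent two-view triangulation of grip
g=least_squares(lambda P:np.r_[proj('top',P)[0]-obs[7][1],proj('scene',P)[0]-obs[8][1]],[.5,0,.25]).x; print('grip tri',g.round(4))
np.save('v.npy',v)
E
python3 fit.py
```

```text
x,y,yaw,lean,xp,idx,rtab [ 0.6176 -0.0298  0.2218 -0.5591  0.0777 -0.0193  0.1735] 21.75004919901881
top c [-0.4 -0.8]
top c [ 0.4 -1.6]
top c [ 1.2 -0.3]
top c [-1.5  0.3]
scene c [-0.6 -2.6]
scene c [-1.  -0.6]
scene c [1.3 1. ]
top g [-0.1  1. ]
scene g [ 0.3 -0.8]
scene r [-0.8  0.7]
top p [0.5 0.8]
scene p [ 2.4 -2.1]
scene a [-0.4 -2. ]
top i [ 0.4 -9.5]
scene i [1.2 0.5]
grip [[0.4335 0.0048 0.2437]]
grip tri [0.4347 0.0046 0.2424]
```

```bash
sed -i "s/rad(v\[4\]+.0,v\[6\],v\[5\])/rad(v[7],v[6],v[5])/; s/0,.165\],/0,.165,.07],/; s/S(312,200)/S(317,196)/" fit.py; sed -i "s/,'a',0),/,'a',0),/" fit.py
cat > meas.py <<'E'
from geo import *
v=np.load('v.npy')
TH=np.arange(-.45,.45,.004)
def curve(img,x=None):
    g=cv2.cvtColor(img,cv2.COLOR_RGB2GRAY).astype(np.float32); r=np.linspace(.03,.148,60); out=[]
    for t in TH:
        P=proj('scene',loc(v[:3],[rad(v[4],q,t) for q in r])).astype(np.float32)
        d=P[-1]-P[0]; n=np.array([-d[1],d[0]],np.float32)/np.hypot(*d)
        f=lambda o:cv2.remap(g,(P+o*n)[:,0][None],(P+o*n)[:,1][None],cv2.INTER_LINEAR)[0]
        m=(f(-.4)+f(.4)+f(0))/3
        out.append(np.mean(np.clip((f(3.)+f(-3.))/2-m,-25,40)))
    return np.array(out)
def pointer(img):
    c=curve(img); i=int(np.argmax(c)); w=slice(max(i-4,0),i+5)
    k=np.clip(c[w]-c[i]*.5,0,None); return float((TH[w]*k).sum()/k.sum()),float(c[i])
E
python3 fit.py; python3 - <<'E'
from meas import *
img=cv2.imread('pics/scene0.png')[:,:,::-1].copy()
print(pointer(img)); c=curve(img); j=np.argsort(-c)[:12]; print(TH[j].round(3),c[j].round(1))
for t in np.arange(-.1,.11,.01): pass
# tab darkness profile along angle in tab plane
g=cv2.cvtColor(img,cv2.COLOR_RGB2GRAY)
for r in (.15,.158,.165,.172,.18):
    print(r,[int(g[int(round(y)),int(round(x))]) for x,y in proj('scene',loc(v[:3],[rad(v[7],r,t) for t in np.arange(-.14,.12,.02)]))])
o=cv2.imread('pics/scene0.png')
big=cv2.resize(o[195:325,300:410],None,fx=5,fy=5,interpolation=cv2.INTER_CUBIC)[:600]
def dr(P,c):
    for x,y in proj('scene',P): cv2.circle(big,(int((x-300+.5)*5),int((y-195+.5)*5)),2,c,-1)
dr(loc(v[:3],[rad(v[4],q,-.35) for q in np.linspace(0,.15,12)]),(0,0,255))
dr(loc(v[:3],[rad(v[7],v[6],v[5])]),(255,0,255))
dr(loc(v[:3],[rad(v[4],.15,v[5])]),(0,255,255))
cv2.imwrite('pics/ov.png',big)
E
```

```text
x,y,yaw,lean,xp,idx,rtab [ 0.6176 -0.0299  0.2244 -0.5638  0.0793 -0.0348  0.1678  0.0671] 8.983524493640893
top c [-0.5 -0.7]
top c [ 0.2 -1.7]
top c [ 1.4 -0.4]
top c [-1.3  0.4]
scene c [-0.7 -2.5]
scene c [-0.8 -0.5]
scene c [1.4 0.9]
top g [-0.1  1.1]
scene g [ 0.3 -0.7]
scene r [-0.8  0.8]
top p [ 0.2 -0.3]
scene p [0.8 0. ]
scene a [-0.1 -1.5]
top i [0.4 0. ]
scene i [ 0.5 -0. ]
grip [[0.4333 0.0048 0.2433]]
grip tri [0.4347 0.0046 0.2424]
(-0.3609190814693601, 28.831523895263672)
[-0.362 -0.358 -0.366 -0.354 -0.35  -0.37  -0.346 -0.374 -0.378 -0.342
 -0.382 -0.338] [28.8 28.6 28.  27.9 26.3 26.1 23.3 23.3 19.7 19.2 15.7 14.4]
0.15 [91, 93, 93, 90, 39, 29, 44, 40, 88, 93, 93, 92, 94]
0.158 [91, 91, 91, 72, 39, 37, 27, 78, 89, 94, 98, 93, 95]
0.165 [143, 144, 145, 79, 26, 30, 27, 29, 44, 138, 150, 149, 154]
0.172 [145, 144, 145, 102, 30, 30, 27, 28, 46, 137, 142, 143, 143]
0.18 [145, 145, 144, 139, 72, 60, 55, 54, 55, 146, 145, 144, 145]
```

View pics/ov.png

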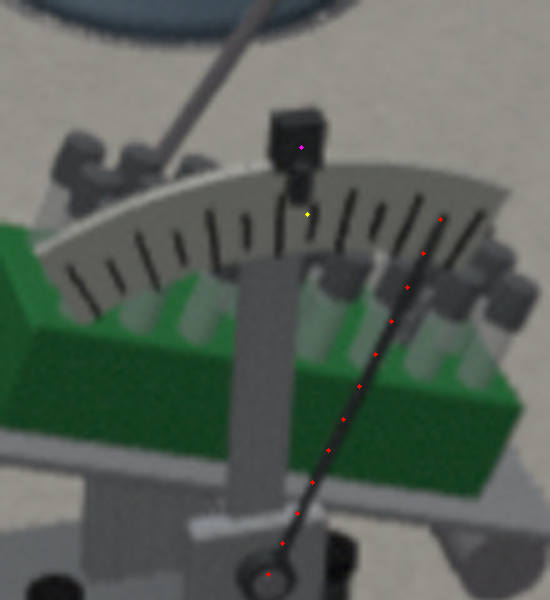

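The overlay shows the pointer on the −0.35 model line, with its tip near crop (440,218). The tab's finger ends near crop (298,203), which is pixel (359.5,235.5). I'll check the index angle and the tick scale, then work out the approach.

```bash
python3 - <<'E'
from meas import *
from scipy.optimize import least_squares
px=lambda x,y:np.array([299.5+x/5,194.5+y/5])
for nm,q in(('finger top',px(299,170)),('finger',px(298,188)),('fingertip',px(298,203)),('tab L',px(272,147)),('tab R',px(326,145))):
    for x in(.06,.067,.073,.079):
        s=least_squares(lambda u:proj('scene',loc(v[:3],rad(x,u[0],u[1])))[0]-q,[.155,0]).x; print(nm,x,s.round(4))
# ticks
tk=[(82,292),(117,275),(147,262),(180,250),(213,240),(246,231),(281,228),(313,222),(346,220),(377,222),(408,226),(466,240)]
for x in(.055,.065,.07):
    print(x,[least_squares(lambda u:proj('scene',loc(v[:3],rad(x,u[0],u[1])))[0]-px(*q),[.15,0]).x.round(3).tolist() for q in tk])
from scipy.spatial.transform import Rotation as R
from rig import status
s=status.sense(); M=R.from_quat(s['tool_rot']).as_matrix(); print('tool axes in world\n',M.round(3)); 
yl=np.array([-np.sin(v[2]),np.cos(v[2]),0]); print('angle tool y -> local y', M.T@yl)
g=np.array([.434,.0047,.243]); print('to above grip (units)',(M.T@(g+[0,0,.08]-s['position'])/.03).round(2))
E
```

```text
finger top 0.06 [ 0.1546 -0.0533]
finger top 0.067 [ 0.1592 -0.0357]
finger top 0.073 [ 0.1632 -0.0213]
finger top 0.079 [ 0.1672 -0.0076]
finger 0.06 [ 0.1476 -0.0564]
finger 0.067 [ 0.1522 -0.0378]
finger 0.073 [ 0.1563 -0.0227]
finger 0.079 [ 0.1603 -0.0084]
fingertip 0.06 [ 0.1417 -0.0612]
fingertip 0.067 [ 0.1464 -0.0417]
fingertip 0.073 [ 0.1505 -0.0259]
fingertip 0.079 [ 0.1546 -0.011 ]
tab L 0.06 [0.1646 0.0095]
tab L 0.067 [0.1693 0.0239]
tab L 0.073 [0.1733 0.0356]
tab L 0.079 [0.1773 0.0468]
tab R 0.06 [ 0.1636 -0.104 ]
tab R 0.067 [ 0.168  -0.0854]
tab R 0.073 [ 0.1718 -0.0703]
tab R 0.079 [ 0.1756 -0.0558]
0.055 [[0.13, 0.505], [0.129, 0.406], [0.129, 0.323], [0.129, 0.232], [0.129, 0.143], [0.13, 0.055], [0.129, -0.04], [0.131, -0.125], [0.132, -0.214], [0.132, -0.3], [0.133, -0.389], [0.135, -0.564]]
0.065 [[0.138, 0.497], [0.137, 0.405], [0.137, 0.327], [0.137, 0.243], [0.136, 0.16], [0.137, 0.077], [0.136, -0.011], [0.137, -0.091], [0.138, -0.175], [0.138, -0.257], [0.138, -0.342], [0.139, -0.509]]
0.07 [[0.142, 0.493], [0.141, 0.404], [0.141, 0.329], [0.14, 0.248], [0.14, 0.168], [0.141, 0.087], [0.139, 0.002], [0.141, -0.076], [0.141, -0.157], [0.141, -0.237], [0.141, -0.319], [0.141, -0.483]]
tool axes in world
 [[-0.927  0.376 -0.001]
 [ 0.376  0.927 -0.002]
 [ 0.    -0.002 -1.   ]]
angle tool y -> local y [ 0.57303166  0.81953226 -0.00126072]
to above grip (units) [-13.35 -16.07  -2.43]
```

```bash
python3 -m pendant '[{"gripper":1,"dx":-3,"dy":-3.6,"dz":-1.5,"wz":-8},{"gripper":1,"dx":-4.3,"dy":-5.2,"dz":-2.43,"wz":-16},{"gripper":1,"dx":-5.6,"dy":-6.8,"dz":-2.43,"wz":-24},{"gripper":1,"dx":-7,"dy":-8.4,"dz":-2.43,"wz":-32},{"gripper":1,"dx":-8.3,"dy":-10,"dz":-2.43,"wz":-35},{"gripper":1,"dx":-9.7,"dy":-11.6,"dz":-2.43,"wz":-35},{"gripper":1,"dx":-11,"dy":-13.2,"dz":-2.43,"wz":-35},{"gripper":1,"dx":-12.3,"dy":-14.8,"dz":-2.43,"wz":-35},{"gripper":1,"dx":-13.35,"dy":-16.07,"dz":-2.43,"wz":-35},{"gripper":1,"dx":-13.35,"dy":-16.07,"dz":-2.43,"wz":-35}]' 25
cat > st.py <<'E'
from meas import *
from rig import status
from scipy.spatial.transform import Rotation as R
s=status.sense(); M=R.from_quat(s['tool_rot']).as_matrix()
E
python3 - <<'E'
from st import *
g=np.array([.434,.0047,.243]); print(s['t'],s['position'],(M.T@(g-s['position'])/.03).round(3)); print(M.round(3))
a=np.arctan2(M[1,1],M[0,1]); print('yaw err deg',np.degrees((v[2]+np.pi/2-a+np.pi/2)%np.pi-np.pi/2))
from scipy.optimize import least_squares
q=(261.5,140.5)
for r in(.155,.165,.175,.18): print(r,least_squares(lambda u:proj('top',loc(v[:3],rad(u[0],r,u[1])))[0]-q,[.07,0]).x.round(4))
E
```

```text
0.1 [0.2443268  0.60181675 0.24927531] [-13.347 -16.062   0.233]
[[-0.927  0.376 -0.001]
 [ 0.376  0.927 -0.002]
 [ 0.    -0.002 -1.   ]]
yaw err deg 34.961876222709236
0.155 [ 0.0714 -0.0417]
0.165 [ 0.0681 -0.0386]
0.175 [ 0.0649 -0.0358]
0.18 [ 0.0633 -0.0345]invalid input
```

```bash
python3 -m pendant '[{"gripper":1,"dx":0,"dy":0,"dz":-0.5,"wx":0,"wy":0,"wz":-8}]' 25
```

```text
t: 0.22
position: [0.244, 0.6012, 0.2631]
tool_rot: [0.121, 0.993, -0.002, -0.001]
ft_force: [-0.1, 0.2, 1.0]
width: 0.0858
grasp_force: 0.0
```

```bash
python3 -m pendant '[{"gripper":1,"dx":-1.1,"dy":-1.8,"dz":-1,"wx":0,"wy":0,"wz":-7},{"gripper":1,"dx":-2.2,"dy":-3.6,"dz":-1.9,"wx":0,"wy":0,"wz":-14},{"gripper":1,"dx":-3.3,"dy":-5.4,"dz":-1.9,"wx":0,"wy":0,"wz":-21},{"gripper":1,"dx":-4.4,"dy":-7.2,"dz":-1.9,"wx":0,"wy":0,"wz":-27},{"gripper":1,"dx":-5.5,"dy":-9,"dz":-1.9,"wx":0,"wy":0,"wz":-27},{"gripper":1,"dx":-6.6,"dy":-10.8,"dz":-1.9,"wx":0,"wy":0,"wz":-27},{"gripper":1,"dx":-7.7,"dy":-12.6,"dz":-1.9,"wx":0,"wy":0,"wz":-27},{"gripper":1,"dx":-8.8,"dy":-14.4,"dz":-1.9,"wx":0,"wy":0,"wz":-27},{"gripper":1,"dx":-9.9,"dy":-16.2,"dz":-1.9,"wx":0,"wy":0,"wz":-27},{"gripper":1,"dx":-10.98,"dy":-17.77,"dz":-1.9,"wx":0,"wy":0,"wz":-27}]' 25
python3 - <<'E'
from st import *
g=np.array([.434,.0047,.243]); print(s['t'],(M.T@(g-s['position'])/.03).round(3)); print(M.round(3))
a=np.arctan2(M[1,1],M[0,1]); print('yaw err deg',np.degrees((v[2]+np.pi/2-a+np.pi/2)%np.pi-np.pi/2))
E
```

```text
t: 1.48
position: [0.4298, 0.0152, 0.3222]
tool_rot: [-0.112, 0.994, 0.0, 0.0]
ft_force: [0.5, 1.0, 0.0]
width: 0.0855
grasp_force: 0.0
1.475 [-0.058 -0.372  2.64 ]
[[-0.975 -0.223  0.001]
 [-0.223  0.975  0.   ]
 [-0.001 -0.    -1.   ]]
yaw err deg -0.020286051031768188
```

```bash
python3 -m pendant '[{"gripper":1,"dx":0,"dy":0,"dz":0.6,"wx":0,"wy":0,"wz":0},{"gripper":1,"dx":0,"dy":0,"dz":1.4,"wx":0,"wy":0,"wz":0},{"gripper":1,"dx":0,"dy":0,"dz":2.2,"wx":0,"wy":0,"wz":0},{"gripper":1,"dx":0,"dy":0,"dz":2.7,"wx":0,"wy":0,"wz":0},{"gripper":1,"dx":0,"dy":0,"dz":2.7,"wx":0,"wy":0,"wz":0}]' 25
python3 - <<'E'
from st import *
g=np.array([.434,.0047,.243]); print(s['t'],(M.T@(g-s['position'])/.03).round(3))
i,j=cams.get_image('scene'),cams.get_image('top'); print(pointer(i))
c=np.zeros((480,780,3),np.uint8); c[:400,:400]=cv2.resize(i[140:300,280:440],(400,400))[:,:,::-1]; c[:400,400:780]=cv2.resize(j[210:370,200:352],(380,400))[:,:,::-1]
cv2.imwrite('pics/g.png',c)
E
```

```text
t: 2.1
position: [0.4289, 0.0179, 0.2399]
tool_rot: [-0.113, 0.994, 0.001, -0.001]
ft_force: [0.3, 0.2, 0.7]
width: 0.0853
grasp_force: 0.0
2.1 [-0.068 -0.469 -0.104]
(-0.36090175065219526, 29.33885955810547)
```

View pics/g.png

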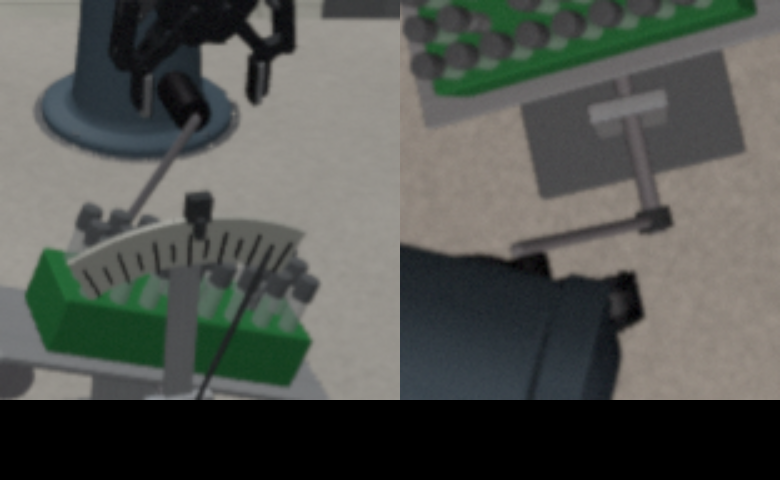

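The fingers straddle the grip, but the TCP sits about 14 mm to its +y side. I'll centre it and close.

```bash
python3 -m pendant '[{"gripper":1,"dx":0,"dy":-0.25,"dz":-0.05,"wx":0,"wy":0,"wz":0},{"gripper":1,"dx":-0.07,"dy":-0.47,"dz":-0.05,"wx":0,"wy":0,"wz":0},{"gripper":-1,"dx":-0.07,"dy":-0.47,"dz":-0.05,"wx":0,"wy":0,"wz":0},{"gripper":-1,"dx":-0.07,"dy":-0.47,"dz":-0.05,"wx":0,"wy":0,"wz":0},{"gripper":-1,"dx":-0.07,"dy":-0.47,"dz":-0.05,"wx":0,"wy":0,"wz":0},{"gripper":-1,"dx":-0.07,"dy":-0.47,"dz":-0.05,"wx":0,"wy":0,"wz":0},{"gripper":-1,"dx":-0.07,"dy":-0.47,"dz":-0.05,"wx":0,"wy":0,"wz":0}]' 25
cat > m.py <<'E'
from st import *
import json,sys
# local TCP
def tcp():
    s=status.sense(); d=s['position']-loc(v[:3],[0,0,0])[0]; c,sn=np.cos(v[2]),np.sin(v[2])
    return s,c*d[0]+sn*d[1],-sn*d[0]+c*d[1],d[2]-.125
def lean():
    s,x,y,z=tcp(); return s['t'],float(np.arctan2(-y,z)),float(np.hypot(y,z))
def shot():
    t,a,r=lean(); th,q=pointer(cams.get_image('scene'))
    e=dict(t=t,a=a,r=r,th=th+.011,q=q); open('log.jsonl','a').write(json.dumps(e)+'\n'); return e
if __name__=='__main__':
    for _ in range(int(sys.argv[1]) if len(sys.argv)>1 else 1):
        e=shot(); print({k:round(x,4) for k,x in e.items()})
    s,x,y,z=tcp(); print('loc',round(x,4),round(y,4),round(z,4),'F',np.round(s['ft_force'],1))
E
python3 m.py
```

```text
t: 3.08
position: [0.4349, 0.004, 0.2428]
tool_rot: [-0.112, 0.994, 0.0, -0.0]
ft_force: [-0.2, 0.5, 0.9]
width: 0.0291
grasp_force: 26.1
{'t': 3.075, 'a': -0.559, 'r': 0.139, 'th': -0.35, 'q': 29.4558}
loc -0.1706 0.0737 0.1178 F [-1.1 -0.1  0.9]
```

```bash
python3 -m pendant '[{"gripper":-1,"dx":0,"dy":-0.4,"dz":-0.22,"wx":0,"wy":0,"wz":0},{"gripper":-1,"dx":0,"dy":-0.86,"dz":-0.44,"wx":0,"wy":0,"wz":0},{"gripper":-1,"dx":0,"dy":-1.3,"dz":-0.57,"wx":0,"wy":0,"wz":0},{"gripper":-1,"dx":0,"dy":-1.76,"dz":-0.67,"wx":0,"wy":0,"wz":0},{"gripper":-1,"dx":0,"dy":-2.1,"dz":-0.71,"wx":0,"wy":0,"wz":0},{"gripper":-1,"dx":0,"dy":-2.46,"dz":-0.72,"wx":0,"wy":0,"wz":0},{"gripper":-1,"dx":0,"dy":-2.8,"dz":-0.71,"wx":0,"wy":0,"wz":0},{"gripper":-1,"dx":0,"dy":-3.15,"dz":-0.67,"wx":0,"wy":0,"wz":0}]' 25
python3 m.py 4
cat > plan.py <<'E'
# usage: plan.py a_cmd theta_target horizon_rows ; fits state/params from log, prints suggested leans & rows
import numpy as np,json,sys
from scipy.optimize import least_squares
L=[json.loads(l) for l in open('log.jsonl')]
acmd,tgt,N=float(sys.argv[1]),float(sys.argv[2]),int(sys.argv[3]); W=float(sys.argv[4]) if len(sys.argv)>4 else 3.0
TAU=.06; dt=.0125; K=.055; RG=.1395
def acc(th,w,a,ad,s,b): return (s*.088*np.sin(th)+b-.004*w+K*(a-th)+.006*(ad-w))/(.019*s)
def step(th,w,a,ad,s,b):
    w=w+dt*acc(th,w,a,ad,s,b); return th+dt*w,w
T=L[-1]['t']; D=[l for l in L if l['t']>=T-W and l['th']>-.335]
t=np.array([l['t'] for l in D]); A=np.array([l['a'] for l in D]); Y=np.array([l['th'] for l in D])
def sim(p):
    th,w,s,b=p; out=[th]
    for i in range(len(t)-1):
        n=max(1,int(round((t[i+1]-t[i])/dt))); ad=(A[i+1]-A[i])/(n*dt)
        for k in range(n): th,w=step(th,w,A[i]+(k+1)/n*(A[i+1]-A[i]),ad,s,b)
        out.append(th)
    return np.array(out),th,w
try: pr=json.load(open('prior.json'))
except: pr=[1,-.012,.12,.004]
f=lambda p:np.r_[(sim(p)[0]-Y)/.004,(p[2]-pr[0])/pr[2],(p[3]-pr[1])/pr[3],(p[1])/1.]
r=least_squares(f,[Y[0],0,pr[0],pr[1]],x_scale=[.01,.05,.1,.003]); p=r.x; o,th,w=sim(p); s,b=p[2:]
print('t %.2f th %.4f w %.4f s %.3f b %.4f rms %.4f n %d'%(T,th,w,s,b,np.sqrt(np.mean((o-Y)**2)),len(Y)),'meas a %.4f'%A[-1])
aeq=tgt+(-s*.088*np.sin(tgt)-b)/K
def roll(u):
    x,y,a=th,w,L[-1]['a']; c0=acmd; out=[]
    for c in u:
        for k in range(10):
            tc=c0+(c-c0)*(k+1)/10; ad=(tc-a)/TAU; a+=dt*ad; x,y=step(x,y,a,ad,s,b)
        out.append((x,y)); c0=c
    return np.array(out)
th0=th
def cost(u):
    q=roll(u); k=np.arange(1,N+1)/N
    ref=tgt+(th0-tgt)*(1-(10*k**3-15*k**4+6*k**5)) if abs(th0-tgt)>.08 else tgt
    fw=np.r_[np.ones(N-1),8]
    return np.r_[(q[:,0]-ref)/.01*fw*.4,q[:,1]/.15*fw*.4,np.diff(np.r_[acmd,u])/.12,(u-aeq)/1.0]
u=least_squares(cost,np.full(N,aeq),bounds=(-1.2,1.2)).x; q=roll(u)
f=lambda a:np.array([-RG*np.sin(a),-RG*np.cos(a)])/.03
print('aeq %.3f'%aeq,'hold->',roll(np.full(4,acmd))[-1].round(3))
for i in range(min(N,6)): print('a %.3f dy %.2f dz %.2f -> th %.3f w %.3f'%(u[i],*(f(u[i])-f(acmd)),*q[i]))
E
tail -1 log.jsonl
```

```text
t: 4.12
position: [0.4568, -0.0883, 0.2639]
tool_rot: [-0.112, 0.994, 0.0, 0.001]
ft_force: [1.6, 5.3, 4.9]
width: 0.0293
grasp_force: 26.2
{'t': 4.125, 'a': 0.1514, 'r': 0.1405, 'th': -0.3499, 'q': 28.9504}
{'t': 4.175, 'a': 0.1583, 'r': 0.1405, 'th': -0.3499, 'q': 29.5298}
{'t': 4.225, 'a': 0.1555, 'r': 0.1405, 'th': -0.3498, 'q': 29.5242}
{'t': 4.275, 'a': 0.1543, 'r': 0.1406, 'th': -0.3499, 'q': 29.471}
loc -0.1698 -0.0215 0.1389 F [1.1 2.1 5.8]
{"t": 4.275, "a": 0.1543102347261781, "r": 0.14055126316432448, "th": -0.3499095756645466, "q": 29.471017837524414}
```

```bash
sed -i 's/TAU=.06/TAU=.03/; s#-Y)/.004#-Y)/.002#' plan.py; python3 -m pendant '[{"gripper":-1,"dx":0,"dy":-0.44,"dz":0.12,"wx":0,"wy":0,"wz":0},{"gripper":-1,"dx":0,"dy":-0.88,"dz":0.26,"wx":0,"wy":0,"wz":0}]' 25
python3 m.py 3
```

```text
t: 4.58
position: [0.4626, -0.1144, 0.2556]
tool_rot: [-0.112, 0.994, 0.0, 0.001]
ft_force: [0.4, 2.9, 6.1]
width: 0.0291
grasp_force: 27.2
{'t': 4.575, 'a': 0.3516, 'r': 0.1391, 'th': -0.35, 'q': 29.9393}
{'t': 4.625, 'a': 0.3615, 'r': 0.1389, 'th': -0.3499, 'q': 29.6887}
{'t': 4.675, 'a': 0.3577, 'r': 0.139, 'th': -0.3499, 'q': 29.823}
loc -0.17 -0.0483 0.1303 F [5.  2.3 3.1]
```

```bash
python3 -m pendant '[{"gripper":-1,"dx":0,"dy":-0.4,"dz":0.16,"wx":0,"wy":0,"wz":0},{"gripper":-1,"dx":0,"dy":-0.4,"dz":0.16,"wx":0,"wy":0,"wz":0}]' | head -1; python3 m.py 3
```

```text
t: 4.97
{'t': 4.975, 'a': 0.4457, 'r': 0.1391, 'th': -0.3499, 'q': 29.9997}
{'t': 5.025, 'a': 0.4444, 'r': 0.1391, 'th': -0.3499, 'q': 29.9349}
{'t': 5.075, 'a': 0.4434, 'r': 0.139, 'th': -0.35, 'q': 30.0038}
loc -0.1702 -0.0596 0.1256 F [5.  0.4 3.3]
```

```bash
python3 -m pendant '[{"gripper":-1,"dx":0,"dy":-0.32,"dz":0.16,"wx":0,"wy":0,"wz":0},{"gripper":-1,"dx":0,"dy":-0.32,"dz":0.16,"wx":0,"wy":0,"wz":0}]' | head -1; python3 m.py 3
```

```text
t: 5.38
{'t': 5.375, 'a': 0.5239, 'r': 0.1385, 'th': -0.3499, 'q': 29.7612}
{'t': 5.425, 'a': 0.5232, 'r': 0.1385, 'th': -0.3499, 'q': 29.6066}
{'t': 5.475, 'a': 0.5229, 'r': 0.1385, 'th': -0.3499, 'q': 29.4053}
loc -0.1704 -0.0691 0.12 F [5.6 1.9 2.8]
```

```bash
python3 -m pendant '[{"gripper":-1,"dx":0,"dy":-0.3,"dz":0.17,"wx":0,"wy":0,"wz":0},{"gripper":-1,"dx":0,"dy":-0.3,"dz":0.17,"wx":0,"wy":0,"wz":0}]' | head -1; python3 m.py 3
```

```text
t: 5.78
{'t': 5.775, 'a': 0.5991, 'r': 0.1386, 'th': -0.3498, 'q': 29.2284}
{'t': 5.825, 'a': 0.5983, 'r': 0.1386, 'th': -0.3501, 'q': 29.1717}
{'t': 5.875, 'a': 0.5979, 'r': 0.1386, 'th': -0.3499, 'q': 29.4361}
loc -0.1706 -0.078 0.1146 F [4.  2.2 1.1]
```

```bash
python3 -m pendant '[{"gripper":-1,"dx":0,"dy":-0.27,"dz":0.18,"wx":0,"wy":0,"wz":0},{"gripper":-1,"dx":0,"dy":-0.27,"dz":0.18,"wx":0,"wy":0,"wz":0}]' | head -1; python3 m.py 4
```

```text
t: 6.18
{'t': 6.175, 'a': 0.6685, 'r': 0.1391, 'th': -0.346, 'q': 29.9477}
{'t': 6.225, 'a': 0.667, 'r': 0.1391, 'th': -0.3455, 'q': 29.6883}
{'t': 6.275, 'a': 0.666, 'r': 0.1391, 'th': -0.3449, 'q': 29.7457}
{'t': 6.325, 'a': 0.6654, 'r': 0.1391, 'th': -0.3416, 'q': 30.3789}
loc -0.1708 -0.0858 0.1095 F [2.7 3.5 1. ]
```

```bash
echo '[1.19,-0.018,0.06,0.0025]' > prior.json; sed -i "s/-.335\]/-.3475]/" plan.py; time python3 plan.py 0.666 -0.022 20
```

```text
t 6.33 th -0.3423 w 0.0342 s 1.186 b -0.0178 rms 0.0007 n 4 meas a 0.6654
aeq 0.343 hold-> [-0.311  0.091]
a 0.637 dy 0.11 dz -0.08 -> th -0.338 w 0.037
a 0.645 dy 0.08 dz -0.06 -> th -0.333 w 0.044
a 0.670 dy -0.02 dz 0.01 -> th -0.326 w 0.062
a 0.697 dy -0.11 dz 0.09 -> th -0.317 w 0.089
a 0.714 dy -0.17 dz 0.14 -> th -0.303 w 0.121
a 0.716 dy -0.18 dz 0.15 -> th -0.286 w 0.156
real	0m1.264s
user	0m1.725s
sys	0m0.111s
```

```bash
python3 -m pendant '[{"gripper":-1,"dx":0,"dy":0,"dz":0,"wx":0,"wy":0,"wz":0},{"gripper":-1,"dx":0,"dy":-0.03,"dz":0.03,"wx":0,"wy":0,"wz":0},{"gripper":-1,"dx":0,"dy":-0.08,"dz":0.06,"wx":0,"wy":0,"wz":0}]' | head -1; python3 m.py 1; python3 plan.py 0.688 -0.022 20
```

```text
t: 6.75
{'t': 6.75, 'a': 0.6839, 'r': 0.1393, 'th': -0.3171, 'q': 25.1271}
loc -0.1707 -0.0884 0.1079 F [1.4 3.8 0.6]
t 6.75 th -0.3170 w 0.0895 s 1.189 b -0.0179 rms 0.0006 n 5 meas a 0.6839
aeq 0.346 hold-> [-0.247  0.194]
a 0.569 dy 0.45 dz -0.33 -> th -0.307 w 0.070
a 0.550 dy 0.52 dz -0.37 -> th -0.299 w 0.050
a 0.583 dy 0.39 dz -0.29 -> th -0.294 w 0.047
a 0.632 dy 0.21 dz -0.16 -> th -0.287 w 0.064
a 0.672 dy 0.06 dz -0.05 -> th -0.277 w 0.093
a 0.691 dy -0.01 dz 0.01 -> th -0.263 w 0.128
```

```bash
python3 - <<'E'
s=open('plan.py').read()
s=s.replace("    ref=tgt+(th0-tgt)*(1-(10*k**3-15*k**4+6*k**5)) if abs(th0-tgt)>.08 else tgt\n","    B=10*k**3-15*k**4+6*k**5; ref=th0+(tgt-th0)*B+w0*N*.125*(k-6*k**3+8*k**4-3*k**5)\n")
s=s.replace("th0=th\n","th0,w0=th,w\n")
open('plan.py','w').write(s)
E
python3 plan.py 0.688 -0.022 20
```

```text
t 6.75 th -0.3170 w 0.0895 s 1.189 b -0.0179 rms 0.0006 n 5 meas a 0.6839
aeq 0.346 hold-> [-0.247  0.194]
a 0.659 dy 0.10 dz -0.08 -> th -0.305 w 0.102
a 0.644 dy 0.16 dz -0.13 -> th -0.291 w 0.112
a 0.636 dy 0.19 dz -0.15 -> th -0.277 w 0.123
a 0.630 dy 0.21 dz -0.16 -> th -0.260 w 0.135
a 0.622 dy 0.25 dz -0.19 -> th -0.243 w 0.149
a 0.607 dy 0.30 dz -0.23 -> th -0.223 w 0.162
```

```bash
python3 -m pendant '[{"gripper":-1,"dx":0,"dy":0.1,"dz":-0.08,"wx":0,"wy":0,"wz":0},{"gripper":-1,"dx":0,"dy":0.16,"dz":-0.13,"wx":0,"wy":0,"wz":0},{"gripper":-1,"dx":0,"dy":0.19,"dz":-0.15,"wx":0,"wy":0,"wz":0},{"gripper":-1,"dx":0,"dy":0.21,"dz":-0.16,"wx":0,"wy":0,"wz":0}]' | head -1; python3 m.py 1; python3 plan.py 0.630 -0.022 16
```

```text
t: 7.3
{'t': 7.3, 'a': 0.6298, 'r': 0.1398, 'th': -0.2245, 'q': 25.1113}
loc -0.1707 -0.0823 0.113 F [ 0.8  0.  -3.5]
t 7.30 th -0.2248 w 0.2176 s 1.171 b -0.0166 rms 0.0011 n 6 meas a 0.6298
aeq 0.322 hold-> [-0.078  0.386]
a 0.546 dy 0.33 dz -0.22 -> th -0.197 w 0.219
a 0.484 dy 0.57 dz -0.36 -> th -0.170 w 0.208
a 0.439 dy 0.76 dz -0.45 -> th -0.146 w 0.192
a 0.405 dy 0.91 dz -0.52 -> th -0.123 w 0.173
a 0.377 dy 1.03 dz -0.57 -> th -0.103 w 0.154
a 0.354 dy 1.13 dz -0.60 -> th -0.085 w 0.134
```

```bash
python3 -m pendant '[{"gripper":-1,"dx":0,"dy":0.4,"dz":-0.27,"wx":0,"wy":0,"wz":0},{"gripper":-1,"dx":0,"dy":0.7,"dz":-0.42,"wx":0,"wy":0,"wz":0}]' | head -1; python3 m.py 1; python3 plan.py 0.455 -0.022 14
```

```text
t: 7.6
{'t': 7.6, 'a': 0.4517, 'r': 0.1415, 'th': -0.178, 'q': 31.4265}
loc -0.1707 -0.061 0.128 F [-4.2 -3.9  2.6]
t 7.60 th -0.1758 w 0.1461 s 1.122 b -0.0189 rms 0.0024 n 7 meas a 0.4517
aeq 0.362 hold-> [-0.114  0.114]
a 0.480 dy -0.10 dz 0.05 -> th -0.158 w 0.141
a 0.484 dy -0.12 dz 0.06 -> th -0.140 w 0.141
a 0.472 dy -0.07 dz 0.04 -> th -0.123 w 0.140
a 0.452 dy 0.01 dz -0.01 -> th -0.106 w 0.136
a 0.428 dy 0.12 dz -0.05 -> th -0.089 w 0.128
a 0.402 dy 0.22 dz -0.10 -> th -0.074 w 0.116
```

```bash
python3 -m pendant '[{"gripper":-1,"dx":0,"dy":-0.08,"dz":0.08,"wx":0,"wy":0,"wz":0},{"gripper":-1,"dx":0,"dy":-0.08,"dz":0.1,"wx":0,"wy":0,"wz":0}]' | head -1; python3 m.py 1; python3 plan.py 0.475 -0.022 12
```

```text
t: 7.9
{'t': 7.9, 'a': 0.4724, 'r': 0.1413, 'th': -0.131, 'q': 33.0445}
loc -0.1708 -0.0643 0.1259 F [-8.2 -4.7 10.8]
t 7.90 th -0.1315 w 0.1428 s 1.146 b -0.0182 rms 0.0024 n 8 meas a 0.4724
aeq 0.349 hold-> [-0.051  0.191]
a 0.450 dy 0.11 dz -0.05 -> th -0.114 w 0.139
a 0.424 dy 0.21 dz -0.10 -> th -0.097 w 0.131
a 0.400 dy 0.32 dz -0.15 -> th -0.081 w 0.120
a 0.377 dy 0.42 dz -0.19 -> th -0.067 w 0.106
a 0.357 dy 0.50 dz -0.22 -> th -0.055 w 0.091
a 0.340 dy 0.58 dz -0.25 -> th -0.045 w 0.074
```

```bash
python3 -m pendant '[{"gripper":-1,"dx":0,"dy":0.11,"dz":-0.07,"wx":0,"wy":0,"wz":0},{"gripper":-1,"dx":0,"dy":0.21,"dz":-0.13,"wx":0,"wy":0,"wz":0}]' | head -1; python3 m.py 1; python3 plan.py 0.424 -0.022 12
```

```text
t: 8.2
{'t': 8.2, 'a': 0.4264, 'r': 0.1418, 'th': -0.099, 'q': 35.083}
loc -0.1708 -0.0584 0.1292 F [-5.1 -7.   5.4]
t 8.20 th -0.0979 w 0.1081 s 1.108 b -0.0192 rms 0.0023 n 9 meas a 0.4264
aeq 0.366 hold-> [-0.046  0.107]
a 0.421 dy 0.01 dz -0.01 -> th -0.085 w 0.101
a 0.410 dy 0.06 dz -0.03 -> th -0.073 w 0.094
a 0.395 dy 0.12 dz -0.05 -> th -0.061 w 0.086
a 0.379 dy 0.19 dz -0.08 -> th -0.051 w 0.075
a 0.365 dy 0.25 dz -0.11 -> th -0.043 w 0.063
a 0.354 dy 0.30 dz -0.12 -> th -0.036 w 0.050
```

```bash
python3 -m pendant '[{"gripper":-1,"dx":0,"dy":0.02,"dz":0,"wx":0,"wy":0,"wz":0},{"gripper":-1,"dx":0,"dy":0.07,"dz":-0.02,"wx":0,"wy":0,"wz":0},{"gripper":-1,"dx":0,"dy":0.13,"dz":-0.05,"wx":0,"wy":0,"wz":0}]' | head -1; python3 m.py 1; python3 plan.py 0.394 -0.022 10
```

```text
t: 8.62
{'t': 8.625, 'a': 0.3987, 'r': 0.142, 'th': -0.0408, 'q': 35.6021}
loc -0.1708 -0.0549 0.131 F [-6.4 -8.6  6.6]
t 8.62 th -0.0422 w 0.1223 s 1.157 b -0.0180 rms 0.0028 n 10 meas a 0.3987
aeq 0.346 hold-> [0.026 0.162]
a 0.323 dy 0.31 dz -0.12 -> th -0.028 w 0.100
a 0.279 dy 0.50 dz -0.18 -> th -0.018 w 0.069
a 0.258 dy 0.60 dz -0.20 -> th -0.011 w 0.037
a 0.254 dy 0.61 dz -0.21 -> th -0.009 w 0.010
a 0.266 dy 0.56 dz -0.19 -> th -0.009 w -0.011
a 0.287 dy 0.47 dz -0.17 -> th -0.011 w -0.024
```

```bash
sed -i "s/th,q=pointer(cams.get_image('scene'))/im=cams.get_image('scene'); th,q=pointer(im); cv2.imwrite('pics\/s%06.2f.png'%t,im[:,:,::-1])/" m.py
python3 -m pendant '[{"gripper":-1,"dx":0,"dy":0.35,"dz":-0.11,"wx":0,"wy":0,"wz":0},{"gripper":-1,"dx":0,"dy":0.56,"dz":-0.17,"wx":0,"wy":0,"wz":0}]' | head -1; python3 m.py 1; python3 plan.py 0.27 -0.022 10
```

```text
t: 8.93
{'t': 8.925, 'a': 0.2696, 'r': 0.1414, 'th': -0.0, 'q': 31.217}
loc -0.1702 -0.0373 0.1364 F [-2.8 -5.4  5.6]
t 8.93 th -0.0025 w 0.0881 s 1.192 b -0.0173 rms 0.0032 n 11 meas a 0.2696
aeq 0.334 hold-> [0.027 0.037]
a 0.231 dy 0.17 dz -0.04 -> th 0.007 w 0.057
a 0.210 dy 0.27 dz -0.07 -> th 0.011 w 0.024
a 0.205 dy 0.29 dz -0.07 -> th 0.012 w -0.008
a 0.215 dy 0.25 dz -0.06 -> th 0.009 w -0.033
a 0.239 dy 0.14 dz -0.04 -> th 0.004 w -0.050
a 0.272 dy -0.01 dz 0.00 -> th -0.003 w -0.057
```

```bash
python3 - <<'E'
import cv2,glob
from meas import *
f=sorted(glob.glob('pics/s0*.png'))[-1]; o=cv2.imread(f)
print(f,pointer(o[:,:,::-1].copy()))
big=cv2.resize(o[205:320,320:400],None,fx=5,fy=5,interpolation=cv2.INTER_CUBIC)
b2=big.copy()
for t,c in((pointer(o[:,:,::-1].copy())[0],(0,0,255)),(-.033,(0,255,255))):
  for x,y in proj('scene',loc(v[:3],[rad(v[4],q,t) for q in np.linspace(0,.15,12)])): cv2.circle(b2,(int((x-320+.5)*5),int((y-205+.5)*5)),2,c,-1)
cv2.imwrite('pics/c2.png',np.hstack([big[:570],b2[:570]])[:, :800])
E
```

```text
pics/s008.93.png (-0.011009542872632918, 31.216970443725586)
```

View pics/c2.png

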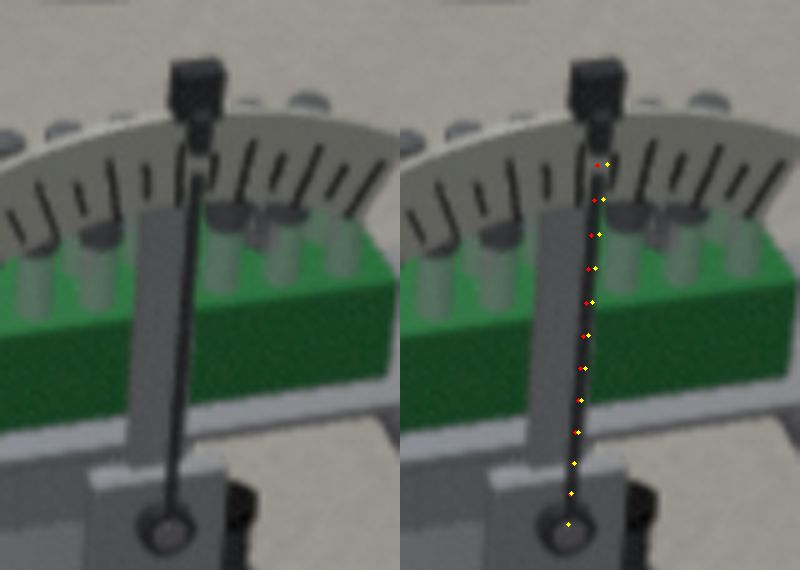

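The pointer is almost in line with the tab's finger in the scene view: tip at crop (197,175), finger end at crop (199,150). I'll keep balancing and add a top view to settle the parallax.

```bash
python3 -m pendant '[{"gripper":-1,"dx":0,"dy":0.17,"dz":-0.03,"wx":0,"wy":0,"wz":0},{"gripper":-1,"dx":0,"dy":0.27,"dz":-0.04,"wx":0,"wy":0,"wz":0}]' | head -1; python3 m.py 1; python3 - <<'E'
from geo import *
cv2.imwrite('pics/topA.png',cams.get_image('top')[:,:,::-1]); o=cv2.imread('pics/topA.png')[125:195,215:310]
cv2.imwrite('pics/topAc.png',cv2.resize(o,None,fx=8,fy=8,interpolation=cv2.INTER_CUBIC))
E
python3 m.py 1; python3 plan.py 0.21 -0.018 10
```

```text
t: 9.22
{'t': 9.225, 'a': 0.2129, 'r': 0.1405, 'th': 0.0204, 'q': 36.5099}
loc -0.1703 -0.0292 0.1372 F [-2.9 -4.5  6.7]
{'t': 9.325, 'a': 0.21, 'r': 0.1403, 'th': 0.0204, 'q': 36.8092}
loc -0.1703 -0.0293 0.1372 F [-2.5 -4.3  6.7]
t 9.32 th 0.0209 w 0.0116 s 1.214 b -0.0169 rms 0.0034 n 10 meas a 0.2100
aeq 0.324 hold-> [ 0.003 -0.079]
a 0.219 dy -0.04 dz 0.01 -> th 0.021 w -0.008
a 0.228 dy -0.08 dz 0.02 -> th 0.019 w -0.025
a 0.239 dy -0.13 dz 0.03 -> th 0.015 w -0.038
a 0.254 dy -0.20 dz 0.05 -> th 0.009 w -0.047
a 0.274 dy -0.29 dz 0.07 -> th 0.003 w -0.051
a 0.297 dy -0.39 dz 0.10 -> th -0.003 w -0.049
```

View pics/topAc.png

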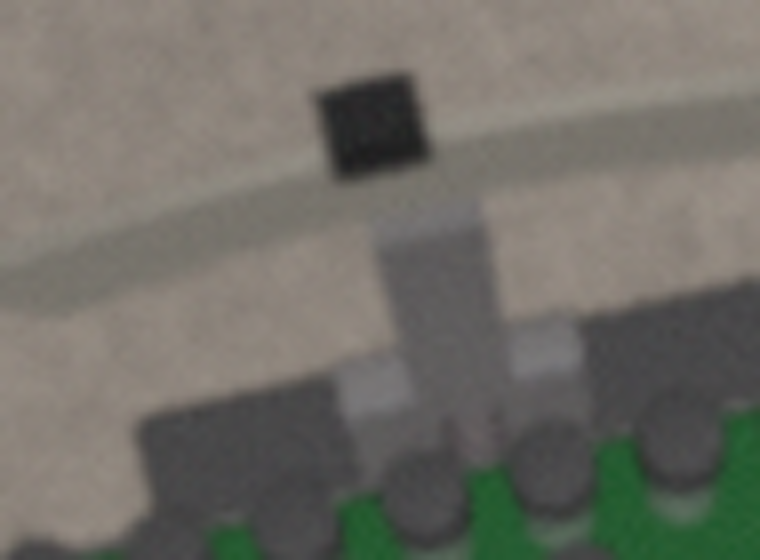

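The top view shows the tab centre at crop (372,127), but the scale hides the pointer there. The two views put the index at about −0.018, so I'll hold at that value.

```bash
python3 -m pendant '[{"gripper":-1,"dx":0,"dy":-0.02,"dz":0,"wx":0,"wy":0,"wz":0},{"gripper":-1,"dx":0,"dy":-0.08,"dz":0.02,"wx":0,"wy":0,"wz":0},{"gripper":-1,"dx":0,"dy":-0.15,"dz":0.03,"wx":0,"wy":0,"wz":0}]' | head -1; python3 m.py 1; python3 plan.py 0.243 -0.018 10 1.6
```

```text
t: 9.75
{'t': 9.75, 'a': 0.2348, 'r': 0.1402, 'th': -0.014, 'q': 33.867}
loc -0.1703 -0.0327 0.1364 F [-4.7  0.3  9.6]
t 9.75 th -0.0117 w -0.1083 s 1.076 b -0.0178 rms 0.0029 n 6 meas a 0.2348
aeq 0.336 hold-> [-0.092 -0.221]
a 0.347 dy -0.46 dz 0.14 -> th -0.024 w -0.090
a 0.407 dy -0.72 dz 0.24 -> th -0.033 w -0.057
a 0.434 dy -0.83 dz 0.29 -> th -0.038 w -0.022
a 0.435 dy -0.84 dz 0.30 -> th -0.039 w 0.007
a 0.419 dy -0.77 dz 0.27 -> th -0.037 w 0.028
a 0.392 dy -0.66 dz 0.22 -> th -0.032 w 0.039
```

```bash
python3 -m pendant '[{"gripper":-1,"dx":0,"dy":-0.52,"dz":0.15,"wx":0,"wy":0,"wz":0},{"gripper":-1,"dx":0,"dy":-0.78,"dz":0.24,"wx":0,"wy":0,"wz":0}]' | head -1; python3 m.py 1; python3 plan.py 0.421 -0.018 10 1.6
```

```text
t: 10.05
{'t': 10.05, 'a': 0.4136, 'r': 0.1387, 'th': -0.0407, 'q': 35.6199}
loc -0.1702 -0.0566 0.1264 F [1.9 0.3 3.6]
t 10.05 th -0.0420 w -0.0772 s 1.157 b -0.0187 rms 0.0019 n 6 meas a 0.4136
aeq 0.355 hold-> [-0.065 -0.022]
a 0.453 dy -0.13 dz 0.06 -> th -0.050 w -0.047
a 0.471 dy -0.21 dz 0.10 -> th -0.053 w -0.016
a 0.475 dy -0.23 dz 0.11 -> th -0.053 w 0.013
a 0.465 dy -0.18 dz 0.09 -> th -0.050 w 0.037
a 0.442 dy -0.09 dz 0.04 -> th -0.044 w 0.052
a 0.411 dy 0.04 dz -0.02 -> th -0.037 w 0.058
```

```bash
python3 -m pendant '[{"gripper":-1,"dx":0,"dy":-0.13,"dz":0.05,"wx":0,"wy":0,"wz":0},{"gripper":-1,"dx":0,"dy":-0.22,"dz":0.08,"wx":0,"wy":0,"wz":0}]' | head -1; python3 m.py 2; python3 plan.py 0.472 -0.018 10 1.6
```

```text
t: 10.35
{'t': 10.35, 'a': 0.4676, 'r': 0.1385, 'th': -0.0487, 'q': 35.4984}
{'t': 10.4, 'a': 0.4688, 'r': 0.1384, 'th': -0.0465, 'q': 35.5515}
loc -0.1702 -0.0624 0.1235 F [2.9 4.8 1.1]
t 10.40 th -0.0474 w 0.0260 s 1.098 b -0.0183 rms 0.0017 n 7 meas a 0.4688
aeq 0.346 hold-> [-0.001  0.16 ]
a 0.414 dy 0.24 dz -0.11 -> th -0.043 w 0.037
a 0.381 dy 0.38 dz -0.17 -> th -0.038 w 0.037
a 0.363 dy 0.46 dz -0.20 -> th -0.034 w 0.034
a 0.354 dy 0.50 dz -0.22 -> th -0.030 w 0.030
a 0.348 dy 0.53 dz -0.23 -> th -0.027 w 0.026
a 0.344 dy 0.55 dz -0.24 -> th -0.024 w 0.022
```

Now close to the index, slow and well predicted.

```bash
python3 -m pendant '[{"gripper":-1,"dx":0,"dy":0.26,"dz":-0.14,"wx":0,"wy":0,"wz":0},{"gripper":-1,"dx":0,"dy":0.4,"dz":-0.2,"wx":0,"wy":0,"wz":0},{"gripper":-1,"dx":0,"dy":0.47,"dz":-0.23,"wx":0,"wy":0,"wz":0}]' | head -1; python3 m.py 1; python3 plan.py 0.361 -0.018 8 1.6
```

```text
t: 10.82
{'t': 10.825, 'a': 0.363, 'r': 0.1393, 'th': -0.0339, 'q': 35.671}
loc -0.1703 -0.0493 0.1304 F [ 4.6 -0.7 -4.2]
t 10.82 th -0.0330 w 0.0370 s 1.213 b -0.0178 rms 0.0013 n 7 meas a 0.3630
aeq 0.341 hold-> [-0.013  0.046]
a 0.347 dy 0.06 dz -0.02 -> th -0.029 w 0.032
a 0.337 dy 0.10 dz -0.04 -> th -0.025 w 0.026
a 0.331 dy 0.13 dz -0.05 -> th -0.022 w 0.020
a 0.328 dy 0.15 dz -0.05 -> th -0.020 w 0.013
a 0.327 dy 0.15 dz -0.05 -> th -0.019 w 0.008
a 0.328 dy 0.14 dz -0.05 -> th -0.018 w 0.004
```

```bash
python3 -m pendant '[{"gripper":-1,"dx":0,"dy":0.06,"dz":-0.02,"wx":0,"wy":0,"wz":0},{"gripper":-1,"dx":0,"dy":0.1,"dz":-0.04,"wx":0,"wy":0,"wz":0},{"gripper":-1,"dx":0,"dy":0.13,"dz":-0.05,"wx":0,"wy":0,"wz":0}]' | head -1; python3 m.py 1; python3 plan.py 0.331 -0.018 8 2
```

```text
t: 11.25
{'t': 11.25, 'a': 0.335, 'r': 0.1396, 'th': -0.0224, 'q': 35.0722}
loc -0.1703 -0.0459 0.1318 F [ 5.7 -1.6 -3.6]
t 11.25 th -0.0220 w 0.0203 s 1.221 b -0.0178 rms 0.0013 n 7 meas a 0.3350
aeq 0.341 hold-> [-0.017  0.004]
a 0.329 dy 0.01 dz -0.00 -> th -0.020 w 0.014
a 0.328 dy 0.01 dz -0.00 -> th -0.018 w 0.009
a 0.328 dy 0.01 dz -0.00 -> th -0.018 w 0.005
a 0.329 dy 0.01 dz -0.00 -> th -0.017 w 0.001
a 0.332 dy -0.01 dz 0.00 -> th -0.017 w -0.001
a 0.336 dy -0.02 dz 0.01 -> th -0.018 w -0.002
```

```bash
python3 -m pendant '[{"gripper":-1,"dx":0,"dy":0.01,"dz":0,"wx":0,"wy":0,"wz":0},{"gripper":-1,"dx":0,"dy":0.01,"dz":0,"wx":0,"wy":0,"wz":0},{"gripper":-1,"dx":0,"dy":0.0,"dz":0,"wx":0,"wy":0,"wz":0}]' | head -1; python3 m.py 1; python3 plan.py 0.331 -0.018 8 2; python3 - <<'E'
import cv2,glob
o=cv2.imread(sorted(glob.glob('pics/s0*.png'))[-1])
cv2.imwrite('pics/c3.png',cv2.resize(o[215:265,335:385],None,fx=10,fy=10,interpolation=cv2.INTER_CUBIC))
E
```

```text
t: 11.68
{'t': 11.675, 'a': 0.3357, 'r': 0.1396, 'th': -0.0151, 'q': 34.3139}
loc -0.1703 -0.046 0.1318 F [ 6.1 -1.3 -3.1]
t 11.68 th -0.0157 w 0.0088 s 1.219 b -0.0179 rms 0.0008 n 7 meas a 0.3357
aeq 0.343 hold-> [-0.015 -0.004]
a 0.328 dy 0.01 dz -0.00 -> th -0.015 w 0.004
a 0.328 dy 0.01 dz -0.01 -> th -0.015 w -0.000
a 0.329 dy 0.01 dz -0.00 -> th -0.015 w -0.003
a 0.332 dy -0.01 dz 0.00 -> th -0.016 w -0.005
a 0.337 dy -0.03 dz 0.01 -> th -0.016 w -0.006
a 0.342 dy -0.05 dz 0.02 -> th -0.017 w -0.005
```

View pics/c3.png

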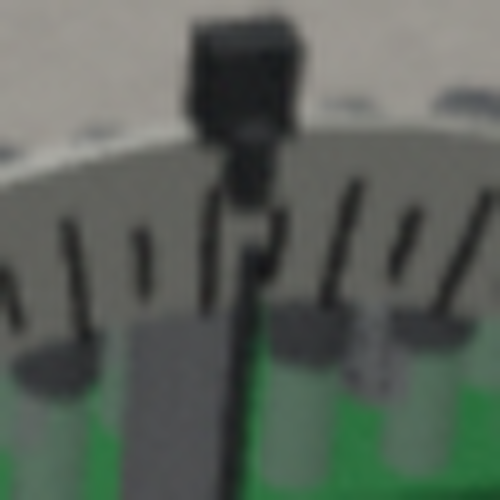

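The pointer tip at crop (252,245) stands right under the tab's finger, which ends at (245,205). That is about 0.8 px to its right, so I'll aim a touch more positive (−0.012) and hold.

```bash
python3 -m pendant '[{"gripper":-1,"dx":0,"dy":0.01,"dz":0,"wx":0,"wy":0,"wz":0},{"gripper":-1,"dx":0,"dy":-0.01,"dz":0,"wx":0,"wy":0,"wz":0},{"gripper":-1,"dx":0,"dy":-0.02,"dz":0,"wx":0,"wy":0,"wz":0}]' | head -1; python3 m.py 1; python3 plan.py 0.336 -0.012 8 2
```

```text
t: 12.1
{'t': 12.1, 'a': 0.3385, 'r': 0.1396, 'th': -0.0097, 'q': 32.6081}
loc -0.1703 -0.0463 0.1317 F [ 5.9 -0.2 -3.7]
t 12.10 th -0.0098 w 0.0139 s 1.192 b -0.0178 rms 0.0006 n 6 meas a 0.3385
aeq 0.334 hold-> [-0.002  0.019]
a 0.320 dy 0.07 dz -0.02 -> th -0.008 w 0.008
a 0.313 dy 0.10 dz -0.03 -> th -0.008 w 0.002
a 0.313 dy 0.10 dz -0.03 -> th -0.008 w -0.004
a 0.317 dy 0.08 dz -0.03 -> th -0.009 w -0.007
a 0.324 dy 0.05 dz -0.02 -> th -0.010 w -0.009
a 0.331 dy 0.02 dz -0.01 -> th -0.011 w -0.008
```

```bash
python3 -m pendant '[{"gripper":-1,"dx":0,"dy":0.07,"dz":-0.02,"wx":0,"wy":0,"wz":0},{"gripper":-1,"dx":0,"dy":0.1,"dz":-0.03,"wx":0,"wy":0,"wz":0},{"gripper":-1,"dx":0,"dy":0.1,"dz":-0.03,"wx":0,"wy":0,"wz":0},{"gripper":-1,"dx":0,"dy":0.08,"dz":-0.02,"wx":0,"wy":0,"wz":0}]' | head -1; python3 m.py 1; python3 plan.py 0.317 -0.012 8 2
```

```text
t: 12.65
{'t': 12.65, 'a': 0.3196, 'r': 0.1398, 'th': 0.0007, 'q': 31.0739}
loc -0.1703 -0.0439 0.1327 F [ 5.8 -1.2 -3.1]
t 12.65 th 0.0005 w 0.0145 s 1.191 b -0.0176 rms 0.0004 n 5 meas a 0.3196
aeq 0.331 hold-> [0.006 0.011]
a 0.292 dy 0.11 dz -0.03 -> th 0.002 w 0.004
a 0.284 dy 0.15 dz -0.05 -> th 0.001 w -0.008
a 0.287 dy 0.13 dz -0.04 -> th -0.000 w -0.018
a 0.298 dy 0.08 dz -0.03 -> th -0.003 w -0.023
a 0.314 dy 0.01 dz -0.00 -> th -0.006 w -0.024
a 0.331 dy -0.06 dz 0.02 -> th -0.009 w -0.020
```

```bash
sed -i 's#-Y)/.002#-Y)/.001#' plan.py; python3 -m pendant '[{"gripper":-1,"dx":0,"dy":0.14,"dz":-0.04,"wx":0,"wy":0,"wz":0},{"gripper":-1,"dx":0,"dy":0.18,"dz":-0.05,"wx":0,"wy":0,"wz":0},{"gripper":-1,"dx":0,"dy":0.16,"dz":-0.04,"wx":0,"wy":0,"wz":0}]' | head -1; python3 m.py 1; python3 plan.py 0.282 -0.012 8 3
```

```text
t: 13.08
{'t': 13.075, 'a': 0.2813, 'r': 0.1402, 'th': -0.0101, 'q': 33.0385}
loc -0.1704 -0.039 0.1347 F [ 2.3 -3.2  2.8]
t 13.07 th -0.0085 w -0.0364 s 1.110 b -0.0179 rms 0.0016 n 8 meas a 0.2813
aeq 0.335 hold-> [-0.042 -0.1  ]
a 0.336 dy -0.24 dz 0.08 -> th -0.013 w -0.030
a 0.364 dy -0.36 dz 0.12 -> th -0.016 w -0.017
a 0.372 dy -0.40 dz 0.14 -> th -0.017 w -0.004
a 0.369 dy -0.38 dz 0.13 -> th -0.017 w 0.006
a 0.358 dy -0.34 dz 0.11 -> th -0.016 w 0.011
a 0.345 dy -0.28 dz 0.09 -> th -0.014 w 0.012
```

```bash
python3 -m pendant '[{"gripper":-1,"dx":0,"dy":-0.26,"dz":0.08,"wx":0,"wy":0,"wz":0},{"gripper":-1,"dx":0,"dy":-0.38,"dz":0.12,"wx":0,"wy":0,"wz":0},{"gripper":-1,"dx":0,"dy":-0.4,"dz":0.13,"wx":0,"wy":0,"wz":0}]' | head -1; python3 m.py 1; python3 plan.py 0.373 -0.012 8 2
```

```text
t: 13.5
{'t': 13.5, 'a': 0.3633, 'r': 0.1395, 'th': -0.0231, 'q': 35.0961}
loc -0.1703 -0.0496 0.1304 F [1.  3.4 6. ]
t 13.50 th -0.0236 w -0.0262 s 1.164 b -0.0180 rms 0.0018 n 5 meas a 0.3633
aeq 0.338 hold-> [-0.028  0.005]
a 0.390 dy -0.07 dz 0.03 -> th -0.026 w -0.009
a 0.395 dy -0.09 dz 0.04 -> th -0.026 w 0.005
a 0.390 dy -0.07 dz 0.03 -> th -0.024 w 0.017
a 0.377 dy -0.02 dz 0.01 -> th -0.022 w 0.024
a 0.359 dy 0.06 dz -0.02 -> th -0.019 w 0.026
a 0.341 dy 0.14 dz -0.05 -> th -0.015 w 0.022
```

```bash
python3 -m pendant '[{"gripper":-1,"dx":0,"dy":-0.1,"dz":0.03,"wx":0,"wy":0,"wz":0},{"gripper":-1,"dx":0,"dy":-0.1,"dz":0.04,"wx":0,"wy":0,"wz":0}]' | head -1; python3 m.py 2; python3 plan.py 0.397 -0.014 8 2
```

```text
t: 13.8
{'t': 13.8, 'a': 0.389, 'r': 0.1392, 'th': -0.0235, 'q': 35.2674}
{'t': 13.85, 'a': 0.3887, 'r': 0.1392, 'th': -0.023, 'q': 35.1996}
loc -0.1703 -0.0528 0.1288 F [2.5 2.8 5. ]
t 13.85 th -0.0233 w 0.0166 s 1.114 b -0.0180 rms 0.0017 n 6 meas a 0.3887
aeq 0.337 hold-> [0.002 0.085]
a 0.361 dy 0.16 dz -0.06 -> th -0.021 w 0.021
a 0.341 dy 0.24 dz -0.09 -> th -0.018 w 0.017
a 0.332 dy 0.28 dz -0.11 -> th -0.016 w 0.012
a 0.329 dy 0.30 dz -0.11 -> th -0.015 w 0.008
a 0.329 dy 0.30 dz -0.11 -> th -0.015 w 0.004
a 0.330 dy 0.29 dz -0.11 -> th -0.014 w 0.002
```

```bash
python3 -m pendant '[{"gripper":-1,"dx":0,"dy":0.16,"dz":-0.06,"wx":0,"wy":0,"wz":0},{"gripper":-1,"dx":0,"dy":0.25,"dz":-0.1,"wx":0,"wy":0,"wz":0},{"gripper":-1,"dx":0,"dy":0.28,"dz":-0.11,"wx":0,"wy":0,"wz":0}]' | head -1; python3 m.py 1; python3 plan.py 0.332 -0.014 8 2
```

```text
t: 14.28
{'t': 14.275, 'a': 0.3342, 'r': 0.1396, 'th': -0.0143, 'q': 34.1179}
loc -0.1704 -0.0458 0.1318 F [ 6.4 -2.  -1.7]
t 14.28 th -0.0137 w 0.0226 s 1.240 b -0.0175 rms 0.0008 n 6 meas a 0.3342
aeq 0.331 hold-> [-0.003  0.024]
a 0.313 dy 0.08 dz -0.03 -> th -0.011 w 0.015
a 0.304 dy 0.12 dz -0.04 -> th -0.010 w 0.006
a 0.303 dy 0.13 dz -0.04 -> th -0.010 w -0.001
a 0.308 dy 0.11 dz -0.04 -> th -0.010 w -0.006
a 0.316 dy 0.07 dz -0.02 -> th -0.011 w -0.009
a 0.326 dy 0.03 dz -0.01 -> th -0.012 w -0.009
```

```bash
python3 -m pendant '[{"gripper":-1,"dx":0,"dy":0.1,"dz":-0.03,"wx":0,"wy":0,"wz":0},{"gripper":-1,"dx":0,"dy":0.14,"dz":-0.04,"wx":0,"wy":0,"wz":0},{"gripper":-1,"dx":0,"dy":0.13,"dz":-0.04,"wx":0,"wy":0,"wz":0}]' | head -1; python3 m.py 1; python3 plan.py 0.303 -0.014 8 2
```

```text
t: 14.7
{'t': 14.7, 'a': 0.306, 'r': 0.1399, 'th': -0.0103, 'q': 32.8636}
loc -0.1704 -0.0422 0.1333 F [ 4.1 -0.4  0.4]
t 14.70 th -0.0104 w -0.0049 s 1.198 b -0.0178 rms 0.0003 n 6 meas a 0.3060
aeq 0.336 hold-> [-0.022 -0.042]
a 0.322 dy -0.08 dz 0.03 -> th -0.011 w -0.008
a 0.332 dy -0.13 dz 0.04 -> th -0.012 w -0.007
a 0.337 dy -0.15 dz 0.05 -> th -0.013 w -0.005
a 0.339 dy -0.16 dz 0.05 -> th -0.013 w -0.003
a 0.340 dy -0.16 dz 0.05 -> th -0.014 w -0.002
a 0.339 dy -0.16 dz 0.05 -> th -0.014 w -0.001
```

```bash
python3 -m pendant '[{"gripper":-1,"dx":0,"dy":-0.09,"dz":0.03,"wx":0,"wy":0,"wz":0},{"gripper":-1,"dx":0,"dy":-0.15,"dz":0.04,"wx":0,"wy":0,"wz":0},{"gripper":-1,"dx":0,"dy":-0.17,"dz":0.05,"wx":0,"wy":0,"wz":0}]' | head -1; python3 m.py 1; python3 plan.py 0.34 -0.014 8 2
```

```text
t: 15.12
{'t': 15.125, 'a': 0.334, 'r': 0.1398, 'th': -0.0142, 'q': 33.898}
loc -0.1704 -0.0459 0.1321 F [2.9 3.1 4.6]
t 15.12 th -0.0143 w -0.0098 s 1.203 b -0.0178 rms 0.0003 n 6 meas a 0.3340
aeq 0.336 hold-> [-0.017 -0.005]
a 0.345 dy -0.02 dz 0.01 -> th -0.015 w -0.006
a 0.347 dy -0.03 dz 0.01 -> th -0.016 w -0.002
a 0.347 dy -0.03 dz 0.01 -> th -0.016 w 0.001
a 0.345 dy -0.02 dz 0.01 -> th -0.015 w 0.003
a 0.342 dy -0.01 dz 0.00 -> th -0.015 w 0.004
a 0.338 dy 0.01 dz -0.00 -> th -0.015 w 0.004
```

```bash
python3 -m pendant '[{"gripper":-1,"dx":0,"dy":-0.04,"dz":0.01,"wx":0,"wy":0,"wz":0},{"gripper":-1,"dx":0,"dy":-0.05,"dz":0.01,"wx":0,"wy":0,"wz":0},{"gripper":-1,"dx":0,"dy":-0.05,"dz":0.01,"wx":0,"wy":0,"wz":0},{"gripper":-1,"dx":0,"dy":-0.04,"dz":0.01,"wx":0,"wy":0,"wz":0}]' | head -1; python3 m.py 1; python3 plan.py 0.347 -0.014 8 2.2
```

```text
t: 15.68
{'t': 15.675, 'a': 0.3436, 'r': 0.1396, 'th': -0.0148, 'q': 34.1658}
loc -0.1704 -0.047 0.1315 F [4.5 4.3 2.5]
t 15.68 th -0.0151 w 0.0015 s 1.210 b -0.0177 rms 0.0005 n 7 meas a 0.3436
aeq 0.335 hold-> [-0.011  0.016]
a 0.339 dy 0.03 dz -0.01 -> th -0.015 w 0.003
a 0.335 dy 0.05 dz -0.02 -> th -0.014 w 0.002
a 0.334 dy 0.06 dz -0.02 -> th -0.014 w 0.001
a 0.333 dy 0.06 dz -0.02 -> th -0.014 w 0.001
a 0.333 dy 0.06 dz -0.02 -> th -0.014 w 0.000
a 0.334 dy 0.06 dz -0.02 -> th -0.014 w 0.000
```

```bash
python3 -m pendant '[{"gripper":-1,"dx":0,"dy":0.03,"dz":-0.01,"wx":0,"wy":0,"wz":0},{"gripper":-1,"dx":0,"dy":0.05,"dz":-0.02,"wx":0,"wy":0,"wz":0},{"gripper":-1,"dx":0,"dy":0.06,"dz":-0.02,"wx":0,"wy":0,"wz":0},{"gripper":-1,"dx":0,"dy":0.06,"dz":-0.02,"wx":0,"wy":0,"wz":0}]' | head -1; python3 m.py 1; python3 plan.py 0.334 -0.014 8 2.2
```

```text
t: 16.23
{'t': 16.225, 'a': 0.3338, 'r': 0.1397, 'th': -0.0111, 'q': 33.4316}
loc -0.1704 -0.0458 0.132 F [4.6 2.3 2. ]
t 16.23 th -0.0111 w 0.0080 s 1.185 b -0.0176 rms 0.0003 n 5 meas a 0.3338
aeq 0.333 hold-> [-0.006  0.013]
a 0.322 dy 0.05 dz -0.02 -> th -0.010 w 0.004
a 0.317 dy 0.08 dz -0.03 -> th -0.010 w -0.000
a 0.317 dy 0.08 dz -0.03 -> th -0.010 w -0.004
a 0.320 dy 0.06 dz -0.02 -> th -0.011 w -0.007
a 0.326 dy 0.04 dz -0.01 -> th -0.012 w -0.007
a 0.332 dy 0.01 dz -0.00 -> th -0.013 w -0.007
```

```bash
python3 -m pendant '[{"gripper":-1,"dx":0,"dy":0.06,"dz":-0.02,"wx":0,"wy":0,"wz":0},{"gripper":-1,"dx":0,"dy":0.1,"dz":-0.03,"wx":0,"wy":0,"wz":0},{"gripper":-1,"dx":0,"dy":0.1,"dz":-0.03,"wx":0,"wy":0,"wz":0},{"gripper":-1,"dx":0,"dy":0.08,"dz":-0.02,"wx":0,"wy":0,"wz":0}]' | head -1; python3 m.py 1; python3 plan.py 0.316 -0.014 8 2.2
```

```text
t: 16.77
{'t': 16.775, 'a': 0.3214, 'r': 0.1397, 'th': -0.0138, 'q': 33.9924}
loc -0.1704 -0.0442 0.1325 F [ 5.7 -1.3  0.7]
t 16.77 th -0.0133 w -0.0084 s 1.180 b -0.0178 rms 0.0009 n 5 meas a 0.3214
aeq 0.335 hold-> [-0.024 -0.033]
a 0.335 dy -0.08 dz 0.03 -> th -0.014 w -0.008
a 0.344 dy -0.12 dz 0.04 -> th -0.015 w -0.004
a 0.347 dy -0.14 dz 0.05 -> th -0.016 w -0.001
a 0.345 dy -0.13 dz 0.04 -> th -0.015 w 0.002
a 0.342 dy -0.11 dz 0.04 -> th -0.015 w 0.003
a 0.338 dy -0.10 dz 0.03 -> th -0.015 w 0.003
```

```bash
python3 -m pendant '[{"gripper":-1,"dx":0,"dy":-0.08,"dz":0.03,"wx":0,"wy":0,"wz":0},{"gripper":-1,"dx":0,"dy":-0.12,"dz":0.04,"wx":0,"wy":0,"wz":0},{"gripper":-1,"dx":0,"dy":-0.14,"dz":0.05,"wx":0,"wy":0,"wz":0},{"gripper":-1,"dx":0,"dy":-0.12,"dz":0.04,"wx":0,"wy":0,"wz":0}]' | head -1; python3 m.py 1; python3 plan.py 0.342 -0.014 8 2.3
```

```text
t: 17.32
{'t': 17.325, 'a': 0.3405, 'r': 0.1397, 'th': -0.0157, 'q': 34.3275}
loc -0.1704 -0.0466 0.1317 F [4.7 2.7 3.6]
t 17.32 th -0.0162 w -0.0050 s 1.195 b -0.0177 rms 0.0009 n 5 meas a 0.3405
aeq 0.335 hold-> [-0.017  0.001]
a 0.345 dy -0.01 dz 0.01 -> th -0.017 w -0.002
a 0.346 dy -0.02 dz 0.01 -> th -0.017 w 0.001
a 0.345 dy -0.01 dz 0.01 -> th -0.016 w 0.003
a 0.343 dy -0.00 dz 0.00 -> th -0.016 w 0.005
a 0.339 dy 0.01 dz -0.00 -> th -0.015 w 0.005
a 0.336 dy 0.03 dz -0.01 -> th -0.015 w 0.004
```

```bash
python3 -m pendant '[{"gripper":-1,"dx":0,"dy":-0.01,"dz":0,"wx":0,"wy":0,"wz":0},{"gripper":-1,"dx":0,"dy":-0.01,"dz":0,"wx":0,"wy":0,"wz":0},{"gripper":-1,"dx":0,"dy":-0.01,"dz":0,"wx":0,"wy":0,"wz":0},{"gripper":-1,"dx":0,"dy":0,"dz":0,"wx":0,"wy":0,"wz":0}]' | head -1; python3 m.py 1; python3 plan.py 0.342 -0.014 8 2.3
```

```text
t: 17.88
{'t': 17.875, 'a': 0.3405, 'r': 0.1397, 'th': -0.0154, 'q': 34.5809}
loc -0.1704 -0.0466 0.1317 F [3.8 2.5 3.6]
t 17.88 th -0.0155 w 0.0037 s 1.188 b -0.0177 rms 0.0009 n 5 meas a 0.3405
aeq 0.334 hold-> [-0.011  0.012]
a 0.336 dy 0.02 dz -0.01 -> th -0.015 w 0.004
a 0.333 dy 0.04 dz -0.01 -> th -0.015 w 0.003
a 0.332 dy 0.04 dz -0.02 -> th -0.014 w 0.002
a 0.332 dy 0.05 dz -0.02 -> th -0.014 w 0.001
a 0.332 dy 0.04 dz -0.02 -> th -0.014 w 0.000
a 0.332 dy 0.04 dz -0.01 -> th -0.014 w 0.000
```

```bash
python3 -m pendant '[{"gripper":-1,"dx":0,"dy":0.02,"dz":-0.01,"wx":0,"wy":0,"wz":0},{"gripper":-1,"dx":0,"dy":0.04,"dz":-0.01,"wx":0,"wy":0,"wz":0},{"gripper":-1,"dx":0,"dy":0.04,"dz":-0.01,"wx":0,"wy":0,"wz":0},{"gripper":-1,"dx":0,"dy":0.04,"dz":-0.01,"wx":0,"wy":0,"wz":0}]' | head -1; python3 m.py 1; python3 plan.py 0.333 -0.014 8 2.3
```

```text
t: 18.42
{'t': 18.425, 'a': 0.334, 'r': 0.1397, 'th': -0.0147, 'q': 34.3358}
loc -0.1704 -0.0458 0.1319 F [5.7 1.4 1.8]
t 18.43 th -0.0143 w 0.0034 s 1.204 b -0.0176 rms 0.0008 n 5 meas a 0.3340
aeq 0.333 hold-> [-0.013  0.002]
a 0.331 dy 0.01 dz -0.00 -> th -0.014 w 0.002
a 0.331 dy 0.01 dz -0.00 -> th -0.014 w 0.001
a 0.330 dy 0.01 dz -0.00 -> th -0.014 w 0.000
a 0.331 dy 0.01 dz -0.00 -> th -0.014 w -0.000
a 0.332 dy 0.01 dz -0.00 -> th -0.014 w -0.001
a 0.333 dy 0.00 dz -0.00 -> th -0.014 w -0.001
```

```bash
python3 -m pendant '[{"gripper":-1,"dx":0,"dy":0,"dz":0,"wx":0,"wy":0,"wz":0},{"gripper":-1,"dx":0,"dy":0,"dz":0,"wx":0,"wy":0,"wz":0},{"gripper":-1,"dx":0,"dy":0,"dz":0,"wx":0,"wy":0,"wz":0},{"gripper":-1,"dx":0,"dy":0,"dz":0,"wx":0,"wy":0,"wz":0},{"gripper":-1,"dx":0,"dy":0,"dz":0,"wx":0,"wy":0,"wz":0}]' | head -1; python3 m.py 1; python3 plan.py 0.333 -0.014 8 2.3
```

```text
t: 19.1
{'t': 19.1, 'a': 0.3341, 'r': 0.1397, 'th': -0.014, 'q': 34.1117}
loc -0.1704 -0.0458 0.1319 F [5.2 1.1 2.8]
t 19.10 th -0.0141 w -0.0003 s 1.191 b -0.0177 rms 0.0003 n 4 meas a 0.3341
aeq 0.335 hold-> [-0.015 -0.003]
a 0.335 dy -0.01 dz 0.00 -> th -0.014 w -0.000
a 0.336 dy -0.01 dz 0.00 -> th -0.014 w -0.000
a 0.336 dy -0.01 dz 0.00 -> th -0.014 w 0.000
a 0.336 dy -0.01 dz 0.00 -> th -0.014 w 0.000
a 0.335 dy -0.01 dz 0.00 -> th -0.014 w 0.000
a 0.335 dy -0.01 dz 0.00 -> th -0.014 w 0.000
```

```bash
python3 -m pendant '[{"gripper":-1,"dx":0,"dy":0,"dz":0,"wx":0,"wy":0,"wz":0},{"gripper":-1,"dx":0,"dy":0,"dz":0,"wx":0,"wy":0,"wz":0},{"gripper":-1,"dx":0,"dy":0,"dz":0,"wx":0,"wy":0,"wz":0},{"gripper":-1,"dx":0,"dy":0,"dz":0,"wx":0,"wy":0,"wz":0},{"gripper":-1,"dx":0,"dy":0,"dz":0,"wx":0,"wy":0,"wz":0},{"gripper":-1,"dx":0,"dy":0,"dz":0,"wx":0,"wy":0,"wz":0}]' | head -1; python3 m.py 1; python3 plan.py 0.333 -0.014 8 2.3
```

```text
t: 19.9
{'t': 19.9, 'a': 0.3341, 'r': 0.1396, 'th': -0.0134, 'q': 33.6611}
loc -0.1704 -0.0458 0.1319 F [4.4 1.8 2.3]
t 19.90 th -0.0134 w 0.0012 s 1.190 b -0.0177 rms 0.0001 n 4 meas a 0.3341
aeq 0.334 hold-> [-0.013  0.001]
a 0.332 dy 0.01 dz -0.00 -> th -0.013 w 0.000
a 0.331 dy 0.01 dz -0.00 -> th -0.013 w -0.000
a 0.331 dy 0.01 dz -0.00 -> th -0.013 w -0.001
a 0.332 dy 0.00 dz -0.00 -> th -0.013 w -0.001
a 0.333 dy 0.00 dz -0.00 -> th -0.014 w -0.001
a 0.334 dy -0.00 dz 0.00 -> th -0.014 w -0.001
```

```bash
python3 -m pendant '[{"gripper":-1,"dx":0,"dy":0.01,"dz":0,"wx":0,"wy":0,"wz":0},{"gripper":-1,"dx":0,"dy":0.01,"dz":0,"wx":0,"wy":0,"wz":0},{"gripper":-1,"dx":0,"dy":0.01,"dz":0,"wx":0,"wy":0,"wz":0},{"gripper":-1,"dx":0,"dy":0.01,"dz":0,"wx":0,"wy":0,"wz":0},{"gripper":-1,"dx":0,"dy":0,"dz":0,"wx":0,"wy":0,"wz":0},{"gripper":-1,"dx":0,"dy":0,"dz":0,"wx":0,"wy":0,"wz":0},{"gripper":-1,"dx":0,"dy":0,"dz":0,"wx":0,"wy":0,"wz":0}]' | head -1; python3 m.py 1; python3 plan.py 0.333 -0.345 28 2.3; cp plan.py planl.py; sed -i 's/min(N,6)/min(N,9)/' planl.py
```

```text
t: 20.82
{'t': 20.825, 'a': 0.3335, 'r': 0.1396, 'th': -0.0104, 'q': 33.1327}
loc -0.1704 -0.0457 0.132 F [5.8 1.6 3.4]
t 20.82 th -0.0104 w 0.0052 s 1.190 b -0.0176 rms 0.0000 n 3 meas a 0.3335
aeq 0.619 hold-> [-0.007  0.009]
a 0.315 dy 0.08 dz -0.03 -> th -0.010 w -0.000
a 0.300 dy 0.15 dz -0.05 -> th -0.011 w -0.011
a 0.287 dy 0.20 dz -0.06 -> th -0.013 w -0.024
a 0.278 dy 0.24 dz -0.08 -> th -0.017 w -0.040
a 0.272 dy 0.27 dz -0.08 -> th -0.023 w -0.059
a 0.270 dy 0.28 dz -0.09 -> th -0.032 w -0.078
```

```bash
python3 -m pendant '[{"gripper":-1,"dx":0,"dy":0.08,"dz":-0.03,"wx":0,"wy":0,"wz":0},{"gripper":-1,"dx":0,"dy":0.15,"dz":-0.05,"wx":0,"wy":0,"wz":0},{"gripper":-1,"dx":0,"dy":0.2,"dz":-0.06,"wx":0,"wy":0,"wz":0},{"gripper":-1,"dx":0,"dy":0.24,"dz":-0.08,"wx":0,"wy":0,"wz":0},{"gripper":-1,"dx":0,"dy":0.27,"dz":-0.08,"wx":0,"wy":0,"wz":0}]' | head -1; python3 m.py 1; python3 planl.py 0.272 -0.345 24 2.3
```

```text
t: 21.5
{'t': 21.5, 'a': 0.2819, 'r': 0.14, 'th': -0.0218, 'q': 34.7393}
loc -0.1705 -0.0389 0.1345 F [ 7.1 -3.9  1.5]
t 21.50 th -0.0218 w -0.0502 s 1.190 b -0.0177 rms 0.0000 n 3 meas a 0.2819
aeq 0.622 hold-> [-0.069 -0.139]
a 0.298 dy -0.12 dz 0.03 -> th -0.029 w -0.062
a 0.309 dy -0.17 dz 0.05 -> th -0.037 w -0.070
a 0.312 dy -0.18 dz 0.05 -> th -0.047 w -0.080
a 0.311 dy -0.17 dz 0.05 -> th -0.058 w -0.093
a 0.311 dy -0.18 dz 0.05 -> th -0.070 w -0.109
a 0.316 dy -0.20 dz 0.06 -> th -0.085 w -0.125
a 0.327 dy -0.24 dz 0.08 -> th -0.102 w -0.141
a 0.344 dy -0.32 dz 0.10 -> th -0.121 w -0.155
a 0.366 dy -0.41 dz 0.14 -> th -0.141 w -0.167
```

```bash
python3 -m pendant '[{"gripper":-1,"dx":0,"dy":-0.1,"dz":0.03,"wx":0,"wy":0,"wz":0},{"gripper":-1,"dx":0,"dy":-0.16,"dz":0.05,"wx":0,"wy":0,"wz":0},{"gripper":-1,"dx":0,"dy":-0.18,"dz":0.05,"wx":0,"wy":0,"wz":0},{"gripper":-1,"dx":0,"dy":-0.18,"dz":0.05,"wx":0,"wy":0,"wz":0}]' | head -1; python3 m.py 1; python3 planl.py 0.311 -0.345 22 2.3
```

```text
t: 22.05
{'t': 22.05, 'a': 0.3108, 'r': 0.14, 'th': -0.0576, 'q': 34.996}
loc -0.1705 -0.0428 0.1332 F [3.6 1.1 5.8]
t 22.05 th -0.0581 w -0.0928 s 1.203 b -0.0175 rms 0.0010 n 4 meas a 0.3108
aeq 0.624 hold-> [-0.122 -0.17 ]
a 0.331 dy -0.09 dz 0.03 -> th -0.070 w -0.100
a 0.344 dy -0.15 dz 0.05 -> th -0.083 w -0.107
a 0.353 dy -0.19 dz 0.06 -> th -0.097 w -0.114
a 0.361 dy -0.22 dz 0.08 -> th -0.112 w -0.123
a 0.371 dy -0.26 dz 0.09 -> th -0.128 w -0.132
a 0.385 dy -0.32 dz 0.12 -> th -0.145 w -0.141
a 0.402 dy -0.40 dz 0.15 -> th -0.163 w -0.149
a 0.423 dy -0.49 dz 0.19 -> th -0.182 w -0.155
a 0.448 dy -0.59 dz 0.24 -> th -0.202 w -0.158
```

```bash
python3 -m pendant '[{"gripper":-1,"dx":0,"dy":-0.1,"dz":0.03,"wx":0,"wy":0,"wz":0},{"gripper":-1,"dx":0,"dy":-0.16,"dz":0.05,"wx":0,"wy":0,"wz":0},{"gripper":-1,"dx":0,"dy":-0.2,"dz":0.06,"wx":0,"wy":0,"wz":0},{"gripper":-1,"dx":0,"dy":-0.24,"dz":0.08,"wx":0,"wy":0,"wz":0}]' | head -1; python3 m.py 1; python3 planl.py 0.364 -0.345 18 2.3
```

```text
t: 22.6
{'t': 22.6, 'a': 0.3615, 'r': 0.1395, 'th': -0.124, 'q': 33.785}
loc -0.1704 -0.0496 0.1302 F [4.5 3.  4.3]
t 22.60 th -0.1236 w -0.1413 s 1.249 b -0.0174 rms 0.0009 n 4 meas a 0.3615
aeq 0.648 hold-> [-0.215 -0.237]
a 0.398 dy -0.15 dz 0.06 -> th -0.142 w -0.146
a 0.425 dy -0.26 dz 0.11 -> th -0.160 w -0.147
a 0.448 dy -0.36 dz 0.15 -> th -0.178 w -0.148
a 0.470 dy -0.45 dz 0.20 -> th -0.197 w -0.148
a 0.491 dy -0.54 dz 0.25 -> th -0.215 w -0.146
a 0.514 dy -0.63 dz 0.30 -> th -0.233 w -0.143
a 0.539 dy -0.73 dz 0.35 -> th -0.251 w -0.138
a 0.564 dy -0.83 dz 0.42 -> th -0.268 w -0.130
a 0.589 dy -0.93 dz 0.48 -> th -0.283 w -0.120
```

```bash
python3 -m pendant '[{"gripper":-1,"dx":0,"dy":-0.2,"dz":0.07,"wx":0,"wy":0,"wz":0},{"gripper":-1,"dx":0,"dy":-0.32,"dz":0.12,"wx":0,"wy":0,"wz":0},{"gripper":-1,"dx":0,"dy":-0.42,"dz":0.17,"wx":0,"wy":0,"wz":0}]' | head -1; python3 m.py 1; python3 planl.py 0.463 -0.345 16 2.3
```

```text
t: 23.02
{'t': 23.025, 'a': 0.4597, 'r': 0.1393, 'th': -0.1937, 'q': 31.0734}
loc -0.1706 -0.062 0.1245 F [5.5 2.8 3.5]
t 23.02 th -0.1933 w -0.1698 s 1.318 b -0.0174 rms 0.0007 n 5 meas a 0.4597
aeq 0.685 hold-> [-0.296 -0.254]
a 0.509 dy -0.19 dz 0.10 -> th -0.214 w -0.166
a 0.550 dy -0.35 dz 0.20 -> th -0.235 w -0.158
a 0.585 dy -0.49 dz 0.28 -> th -0.254 w -0.146
a 0.616 dy -0.61 dz 0.36 -> th -0.271 w -0.133
a 0.642 dy -0.71 dz 0.44 -> th -0.287 w -0.117
a 0.664 dy -0.79 dz 0.50 -> th -0.300 w -0.101
a 0.682 dy -0.85 dz 0.55 -> th -0.312 w -0.085
a 0.696 dy -0.90 dz 0.59 -> th -0.321 w -0.069
a 0.705 dy -0.94 dz 0.62 -> th -0.329 w -0.054
```

```bash
python3 -m pendant '[{"gripper":-1,"dx":0,"dy":-0.23,"dz":0.11,"wx":0,"wy":0,"wz":0},{"gripper":-1,"dx":0,"dy":-0.4,"dz":0.21,"wx":0,"wy":0,"wz":0}]' | head -1; python3 m.py 1; python3 planl.py 0.562 -0.345 14 2.3
```

```text
t: 23.32
{'t': 23.325, 'a': 0.5603, 'r': 0.1395, 'th': -0.2462, 'q': 28.2866}
loc -0.1709 -0.0746 0.1179 F [3.2 3.9 3.1]
t 23.32 th -0.2457 w -0.1604 s 1.301 b -0.0178 rms 0.0005 n 5 meas a 0.5603
aeq 0.683 hold-> [-0.331 -0.195]
a 0.595 dy -0.13 dz 0.08 -> th -0.265 w -0.150
a 0.628 dy -0.25 dz 0.17 -> th -0.283 w -0.136
a 0.659 dy -0.37 dz 0.26 -> th -0.299 w -0.118
a 0.685 dy -0.46 dz 0.33 -> th -0.312 w -0.099
a 0.705 dy -0.54 dz 0.39 -> th -0.323 w -0.079
a 0.719 dy -0.58 dz 0.44 -> th -0.332 w -0.059
a 0.725 dy -0.61 dz 0.46 -> th -0.338 w -0.041
a 0.726 dy -0.61 dz 0.46 -> th -0.342 w -0.026
a 0.721 dy -0.59 dz 0.44 -> th -0.344 w -0.014
```

```bash
python3 -m pendant '[{"gripper":-1,"dx":0,"dy":-0.16,"dz":0.1,"wx":0,"wy":0,"wz":0},{"gripper":-1,"dx":0,"dy":-0.3,"dz":0.2,"wx":0,"wy":0,"wz":0}]' | head -1; python3 m.py 1; python3 planl.py 0.642 -0.345 10 2.3
```

```text
t: 23.62
{'t': 23.625, 'a': 0.6396, 'r': 0.1401, 'th': -0.2698, 'q': 29.3629}
loc -0.1709 -0.0839 0.1121 F [2.7 2.5 4.3]
t 23.62 th -0.2714 w -0.0643 s 1.174 b -0.0186 rms 0.0024 n 6 meas a 0.6396
aeq 0.628 hold-> [-0.28   0.021]
a 0.575 dy 0.26 dz -0.18 -> th -0.279 w -0.063
a 0.548 dy 0.36 dz -0.24 -> th -0.288 w -0.073
a 0.549 dy 0.36 dz -0.24 -> th -0.297 w -0.081
a 0.568 dy 0.28 dz -0.20 -> th -0.308 w -0.083
a 0.594 dy 0.18 dz -0.13 -> th -0.318 w -0.079
a 0.622 dy 0.07 dz -0.05 -> th -0.327 w -0.069
a 0.646 dy -0.02 dz 0.01 -> th -0.335 w -0.055
a 0.664 dy -0.08 dz 0.06 -> th -0.340 w -0.037
a 0.675 dy -0.12 dz 0.10 -> th -0.344 w -0.019
```

```bash
python3 -m pendant '[{"gripper":-1,"dx":0,"dy":0.24,"dz":-0.17,"wx":0,"wy":0,"wz":0},{"gripper":-1,"dx":0,"dy":0.34,"dz":-0.23,"wx":0,"wy":0,"wz":0}]' | head -1; python3 m.py 2; python3 planl.py 0.553 -0.345 10 1.2
```

```text
t: 23.92
{'t': 23.925, 'a': 0.5515, 'r': 0.1407, 'th': -0.2787, 'q': 28.5585}
{'t': 23.975, 'a': 0.5487, 'r': 0.1409, 'th': -0.2816, 'q': 28.7328}
loc -0.1708 -0.0736 0.1201 F [ 1.1 -2.3 -0.4]
t 23.98 th -0.2806 w -0.0228 s 1.176 b -0.0166 rms 0.0012 n 5 meas a 0.5487
aeq 0.594 hold-> [-0.288 -0.01 ]
a 0.508 dy 0.18 dz -0.11 -> th -0.284 w -0.034
a 0.490 dy 0.25 dz -0.14 -> th -0.289 w -0.052
a 0.494 dy 0.24 dz -0.14 -> th -0.297 w -0.067
a 0.513 dy 0.16 dz -0.09 -> th -0.306 w -0.076
a 0.541 dy 0.05 dz -0.03 -> th -0.316 w -0.078
a 0.572 dy -0.07 dz 0.05 -> th -0.325 w -0.072
a 0.601 dy -0.19 dz 0.12 -> th -0.333 w -0.059
a 0.625 dy -0.28 dz 0.19 -> th -0.339 w -0.042
a 0.642 dy -0.34 dz 0.23 -> th -0.343 w -0.023
```

```bash
python3 -m pendant '[{"gripper":-1,"dx":0,"dy":0.15,"dz":-0.08,"wx":0,"wy":0,"wz":0},{"gripper":-1,"dx":0,"dy":0.22,"dz":-0.11,"wx":0,"wy":0,"wz":0},{"gripper":-1,"dx":0,"dy":0.2,"dz":-0.1,"wx":0,"wy":0,"wz":0},{"gripper":-1,"dx":0,"dy":0.12,"dz":-0.05,"wx":0,"wy":0,"wz":0}]' | head -1; python3 m.py 1; python3 planl.py 0.523 -0.347 8 1.2
```

```text
t: 24.52
{'t': 24.525, 'a': 0.5189, 'r': 0.1412, 'th': -0.3311, 'q': 29.285}
loc -0.1708 -0.0701 0.1226 F [-3.8 -2.8  7. ]
t 24.52 th -0.3309 w -0.1342 s 1.180 b -0.0189 rms 0.0010 n 5 meas a 0.5189
aeq 0.639 hold-> [-0.427 -0.257]
a 0.670 dy -0.57 dz 0.38 -> th -0.346 w -0.106
a 0.746 dy -0.83 dz 0.61 -> th -0.357 w -0.061
a 0.769 dy -0.91 dz 0.69 -> th -0.361 w -0.018
a 0.755 dy -0.86 dz 0.64 -> th -0.361 w 0.014
a 0.719 dy -0.74 dz 0.53 -> th -0.358 w 0.032
a 0.675 dy -0.58 dz 0.40 -> th -0.354 w 0.036
a 0.634 dy -0.43 dz 0.28 -> th -0.350 w 0.027
a 0.607 dy -0.33 dz 0.21 -> th -0.347 w 0.013
```

```bash
python3 -m pendant '[{"gripper":-1,"dx":0,"dy":-1.01,"dz":0.79,"wx":0,"wy":0,"wz":0},{"gripper":-1,"dx":0,"dy":-0.78,"dz":0.58,"wx":0,"wy":0,"wz":0}]' | head -1; python3 m.py 2
```

```text
t: 24.82
{'t': 24.825, 'a': 0.7421, 'r': 0.1409, 'th': -0.3461, 'q': 29.0837}
{'t': 24.875, 'a': 0.73, 'r': 0.1411, 'th': -0.346, 'q': 29.9315}
loc -0.17 -0.0941 0.105 F [ 1.4 -5.2  1.6]
```

```bash
python3 -m pendant '[{"gripper":-1,"dx":0,"dy":0.25,"dz":-0.21,"wx":0,"wy":0,"wz":0},{"gripper":-1,"dx":0,"dy":0.4,"dz":-0.32,"wx":0,"wy":0,"wz":0},{"gripper":-1,"dx":0,"dy":0.48,"dz":-0.37,"wx":0,"wy":0,"wz":0},{"gripper":-1,"dx":0,"dy":0.55,"dz":-0.42,"wx":0,"wy":0,"wz":0}]' | head -1; python3 m.py 2
```

```text
t: 25.42
{'t': 25.425, 'a': 0.5844, 'r': 0.1425, 'th': -0.33, 'q': 28.8084}
{'t': 25.475, 'a': 0.5826, 'r': 0.1425, 'th': -0.3296, 'q': 29.4201}
loc -0.1701 -0.0785 0.119 F [-0.4 -8.5  7.8]
```

```bash
python3 -m pendant '[{"gripper":-1,"dx":0,"dy":-0.03,"dz":0.04,"wx":0,"wy":0,"wz":0},{"gripper":-1,"dx":0,"dy":-0.06,"dz":0.08,"wx":0,"wy":0,"wz":0},{"gripper":-1,"dx":0,"dy":-0.06,"dz":0.08,"wx":0,"wy":0,"wz":0},{"gripper":-1,"dx":0,"dy":-0.06,"dz":0.08,"wx":0,"wy":0,"wz":0}]' | head -1; python3 m.py 2; python3 planl.py 0.602 -0.349 8 1
```

```text
t: 26.02
{'t': 26.025, 'a': 0.5997, 'r': 0.1424, 'th': -0.2923, 'q': 26.9141}
{'t': 26.075, 'a': 0.5995, 'r': 0.1424, 'th': -0.2887, 'q': 27.4093}
loc -0.1701 -0.0803 0.1175 F [-3.9 -7.8 12.5]
t 26.07 th -0.2882 w 0.0957 s 1.159 b -0.0162 rms 0.0008 n 4 meas a 0.5995
aeq 0.579 hold-> [-0.22   0.181]
a 0.410 dy 0.78 dz -0.43 -> th -0.279 w 0.044
a 0.330 dy 1.12 dz -0.57 -> th -0.278 w -0.028
a 0.333 dy 1.11 dz -0.56 -> th -0.286 w -0.088
a 0.391 dy 0.86 dz -0.47 -> th -0.300 w -0.124
a 0.479 dy 0.49 dz -0.29 -> th -0.316 w -0.131
a 0.573 dy 0.11 dz -0.07 -> th -0.331 w -0.112
a 0.654 dy -0.20 dz 0.14 -> th -0.343 w -0.073
a 0.705 dy -0.38 dz 0.29 -> th -0.349 w -0.024
```

```bash
python3 -m pendant '[{"gripper":-1,"dx":0,"dy":0.8,"dz":-0.37,"wx":0,"wy":0,"wz":0},{"gripper":-1,"dx":0,"dy":1.12,"dz":-0.49,"wx":0,"wy":0,"wz":0},{"gripper":-1,"dx":0,"dy":1.1,"dz":-0.48,"wx":0,"wy":0,"wz":0},{"gripper":-1,"dx":0,"dy":0.84,"dz":-0.38,"wx":0,"wy":0,"wz":0}]' | head -1; python3 m.py 2; python3 planl.py 0.403 -0.348 6 1.2
```

```text
t: 26.62
{'t': 26.625, 'a': 0.3944, 'r': 0.1397, 'th': -0.338, 'q': 29.6634}
{'t': 26.675, 'a': 0.4008, 'r': 0.1395, 'th': -0.346, 'q': 29.6959}
loc -0.1696 -0.0542 0.1286 F [-1.4 -4.2 11.9]
t 26.68 th -0.3479 w -0.2514 s 1.231 b -0.0206 rms 0.0015 n 5 meas a 0.4008
aeq 0.697 hold-> [-0.556 -0.592]
a 0.871 dy -1.73 dz 1.28 -> th -0.375 w -0.166
a 1.057 dy -2.23 dz 1.99 -> th -0.387 w -0.039
a 1.049 dy -2.21 dz 1.96 -> th -0.385 w 0.060
a 0.928 dy -1.90 dz 1.49 -> th -0.374 w 0.108
a 0.765 dy -1.40 dz 0.92 -> th -0.360 w 0.105
a 0.640 dy -0.95 dz 0.55 -> th -0.349 w 0.070
```

```bash
python3 -m pendant '[{"gripper":-1,"dx":0,"dy":-0.15,"dz":0.05,"wx":0,"wy":0,"wz":0},{"gripper":-1,"dx":0,"dy":-0.15,"dz":0.05,"wx":0,"wy":0,"wz":0},{"gripper":-1,"dx":0,"dy":-0.1,"dz":0.03,"wx":0,"wy":0,"wz":0},{"gripper":-1,"dx":0,"dy":0,"dz":0,"wx":0,"wy":0,"wz":0},{"gripper":-1,"dx":0,"dy":0.1,"dz":-0.04,"wx":0,"wy":0,"wz":0},{"gripper":-1,"dx":0,"dy":0.3,"dz":-0.1,"wx":0,"wy":0,"wz":0}]' | head -1; python3 m.py 2
```

```text
t: 27.48
{'t': 27.475, 'a': 0.3363, 'r': 0.1389, 'th': -0.35, 'q': 29.4016}
{'t': 27.525, 'a': 0.3329, 'r': 0.1389, 'th': -0.35, 'q': 29.9341}
loc -0.1697 -0.0456 0.1312 F [ 1.1 -6.2  7.2]
```

```bash
python3 -m pendant '[{"gripper":-1,"dx":0,"dy":0.4,"dz":-0.12,"wx":0,"wy":0,"wz":0},{"gripper":-1,"dx":0,"dy":0.83,"dz":-0.22,"wx":0,"wy":0,"wz":0},{"gripper":-1,"dx":0,"dy":1.2,"dz":-0.26,"wx":0,"wy":0,"wz":0},{"gripper":-1,"dx":0,"dy":1.52,"dz":-0.28,"wx":0,"wy":0,"wz":0},{"gripper":-1,"dx":0,"dy":2.21,"dz":-0.22,"wx":0,"wy":0,"wz":0},{"gripper":-1,"dx":0,"dy":2.89,"dz":-0.07,"wx":0,"wy":0,"wz":0},{"gripper":-1,"dx":0,"dy":3.54,"dz":0.18,"wx":0,"wy":0,"wz":0},{"gripper":-1,"dx":0,"dy":3.98,"dz":0.44,"wx":0,"wy":0,"wz":0},{"gripper":-1,"dx":0,"dy":3.98,"dz":0.44,"wx":0,"wy":0,"wz":0},{"gripper":-1,"dx":0,"dy":3.98,"dz":0.44,"wx":0,"wy":0,"wz":0}]' | head -1; python3 m.py 1
python3 -m pendant '[{"gripper":1,"dx":0,"dy":0,"dz":0,"wx":0,"wy":0,"wz":0},{"gripper":1,"dx":0,"dy":0,"dz":0,"wx":0,"wy":0,"wz":0},{"gripper":1,"dx":0,"dy":0,"dz":0,"wx":0,"wy":0,"wz":0},{"gripper":1,"dx":0,"dy":0,"dz":0,"wx":0,"wy":0,"wz":0},{"gripper":1,"dx":0,"dy":0,"dz":0,"wx":0,"wy":0,"wz":0},{"gripper":1,"dx":0,"dy":0,"dz":0,"wx":0,"wy":0,"wz":0}]'; python3 m.py 1
```

```text
t: 28.82
{'t': 28.825, 'a': -0.5844, 'r': 0.1378, 'th': -0.35, 'q': 29.4361}
loc -0.1711 0.0759 0.115 F [-2.9  4.7  4. ]
t: 29.62
position: [0.4346, 0.0054, 0.2404]
tool_rot: [-0.112, 0.994, -0.0, -0.0]
ft_force: [0.1, -0.0, 0.6]
width: 0.085
grasp_force: 0.0
{'t': 29.625, 'a': -0.5768, 'r': 0.1377, 'th': -0.3498, 'q': 29.0594}
loc -0.1706 0.0751 0.1154 F [-0.3  1.  -0.7]
```

Released cleanly. I'll retreat straight up and check.

```bash
python3 -m pendant '[{"gripper":1,"dx":0,"dy":0,"dz":-0.4,"wx":0,"wy":0,"wz":0},{"gripper":1,"dx":0,"dy":0,"dz":-1.2,"wx":0,"wy":0,"wz":0},{"gripper":1,"dx":0,"dy":0,"dz":-2.2,"wx":0,"wy":0,"wz":0},{"gripper":1,"dx":0,"dy":0,"dz":-3.2,"wx":0,"wy":0,"wz":0},{"gripper":1,"dx":0,"dy":0,"dz":-4,"wx":0,"wy":0,"wz":0},{"gripper":1,"dx":0,"dy":0,"dz":-4,"wx":0,"wy":0,"wz":0},{"gripper":1,"dx":0,"dy":0,"dz":-4,"wx":0,"wy":0,"wz":0},{"gripper":1,"dx":0,"dy":0,"dz":-4,"wx":0,"wy":0,"wz":0}]'; python3 m.py 1; cp "$(ls pics/s0*.png|tail -1)" pics/final.png
```

```text
t: 30.68
position: [0.4341, 0.0055, 0.359]
tool_rot: [-0.112, 0.994, 0.0, -0.001]
ft_force: [0.2, 0.6, -0.2]
width: 0.0853
grasp_force: 0.0
{'t': 30.675, 'a': -0.3113, 'r': 0.2458, 'th': -0.3499, 'q': 29.1495}
loc -0.171 0.0753 0.2341 F [-0.5  0.8 -1.2]
```

View pics/final.png

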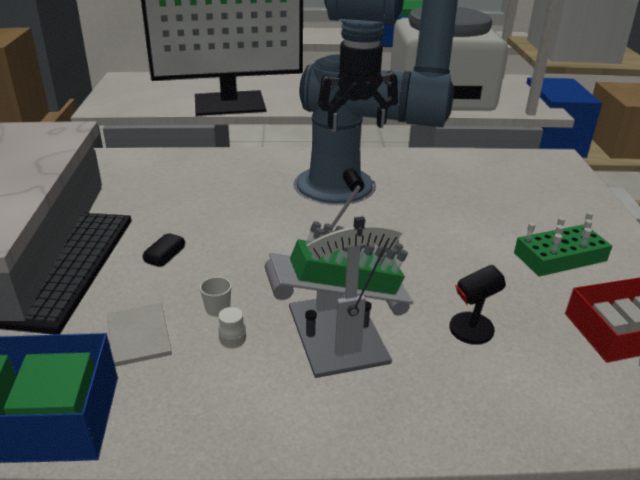

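The final picture shows the cradle back on its original stop with the pointer tip near (385,240). The handle hangs free at (352,179), the gripper is clear above it, and the cup and jar haven't moved.

```bash
python3 -c "from rig import job; print(job.sign_off())"
```

```text
the job is handed in; nothing more can be done
None
```

Handed in at about 31 s, result not reported: the pointer stayed within about 0.01 rad of my index estimate (about −0.014 rad, itself uncertain by about 0.01) for roughly 7 s, then the cradle went back on its original stop and I let go; it rose briefly off the stop while being lowered and touched down at roughly 0.2 rad/s, firmer than I intended.

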